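Top up the corner-block feeder in the violin workshop

ROBOT

A 7-joint arm with a two-finger parallel gripper is mounted at the origin on the work surface. World frame = base frame: x ahead of the robot, y to its left, z up, the work surface at z = 0. Lengths are in mm, angles in degrees, forces in N, time in s.
With the tool pointing down it reaches from about 350 to 900 mm from the base axis. Payload 19.9 kg.
Tool frame: the origin (TCP) lies midway between the tips of the shut fingers; the grasp point (between the pads) lies 19 mm behind it; x points along the fingers, y is the direction in which the jaws open and shut, and the axes are right-handed (so a half turn about x gives the same grasp; the last joint's range is limited). The gripper opens to 85 mm and grips with 20 to 120 N. Pads are 22 mm wide; open, the fingers measure 114 mm over their backs; the gripper's body (76 mm by 85 mm) begins 54 mm behind the grasp point. The pads swing forward as they close: fully open they stand 13 mm farther back than shut.
Start: joints at [73.31, 23.915, -0.59, 92.452, 0.269, 63.638, -3.037], TCP at [154.5, -605.58, 198.96] pointing down, gripper open.
Joint ranges: [-161.28, 161.28], [-22.2, 115.67], [-73.04, 71.86], [3.21, 147.25], [-68.34, 248.33], [10.77, 114.83], [-161.83, 161.83]. Speed limits (degrees/s): [108.29, 108.29, 136.94, 136.94, 172.46, 172.46, 172.46].

INTERFACE

Orientations are given as [roll, pitch, yaw] about the fixed x, y, z axes, in that order (R = Rz(yaw) Ry(pitch) Rx(roll)).
In Python, from rig import sensors, grab_frame, camera_model, job gives the robot as it stands.
- The arm moves only by the tool step_arm, never from a script. Its argument "moves" is a list of rows, each a list of 3 entries, a list of its own where there are three numbers: the turn, a rotation vector about the world's x, y, z in units of 8 degrees (1.0 is 8 degrees), then the shift along the world's x, y, z in units of 40 mm (1.0 is 40 mm), then the finger opening in mm, from 0 to 85.4. In form: [[[ax, ay, az], [tx, ty, tz], jaw], ...]. A call has 1 to 20 rows; each row shifts and turns the commanded pose from where the row before left it; what a row does not reach is not made up. A row lasts 1/10 s, in which the tool goes at most 50 mm and 8.59 degrees, less where a joint would pass 70% of its speed; a pose out of reach is approached as far as the arm can. A call is refused whole if a number of a shift passes 1 or a number of a turn 1, either way. A call with a gripper value outside its range is refused whole. The fingers move at their own pace and stop on an object; "newtons" is the grip in N (left out, the last holds). Time passes only in rows, so rows that do not move let the fingers close. It gives the time, the measured TCP pose, the force and the opening at its end, in the units of the state.
- sensors.read_state(): the state, without advancing time (a new reading comes with each control period).
- grab_frame(name): name is "scene" or "top" or "wrist"; returns the picture (384x512x3 uint8, red, green, blue); there is no depth.
- camera_model(name): a dict with "camera_matrix" (3x3 intrinsics, pixels), "world_to_cam" (4x4, takes a point from world to camera coordinates). Camera axes: x right, y down, z forward; pixel columns grow to the right and rows downward; lengths in mm; the calibration is good to about 2 mm. A picture is of the moment at which its call begins: read the wrist's pose just before it. camera_model takes no time and is no camera call; for the wrist camera it gives the pose at the moment of the call.
- job.job_done(): hands the job in, once; it reports no verdict.
The state is a dict: "time": time; "qpos": joint angles; "joint_vel": joint speeds; "effort": joint torques, N m; "tcp_pos": TCP position; "ee_rot": TCP orientation; "wrist_force": force on the tool from outside, world axes, zero at the start; "moment": the same for the moment, N m; "opening": finger opening in mm.
Only numpy, scipy, OpenCV 4.12 (cv2) and the standard library are available. Lean on these libraries where they do the work, as an engineer would, in place of code of your own. Each camera call takes 0.05 s, during which the arm holds its last target.

TASK

Load the loose corner block, the one of the same size as the block already in the spring feeder, into the feeder behind that block. Pull the follower back by its post until the catch inside the housing holds it on its own, without forcing it hard against the end buffer; gently lower the block upright between the follower and the block already there and let go of it; then press the paddle down to trip the catch, so that the follower closes and pushes the row up against the end stop. Leave everything else on the bench where it is.

Things in the scene. Friction and masses are not known exactly. Their poses are not given: they have to be found in the camera images.
- feeder: Feeder fixed to the bench, long side across the robot's front: plywood base 345 x 100 x 12 mm with an open wooden track, steel follower, aluminium catch housing, green sanding head. Origin: underside, on the track's centre line. Own x runs along the track from the paddle end to the end stop, y across, z up (all feeder coordinates here, in mm). Track floor at z = 12.
- track_end (a point): Foot of the end stop's inner face, on the track's centre line, at track floor height (feeder x 75, z 12). The stop's top is at z 58; the green head behind it (x 90 to 130) reaches z 67, its black knob z 77.
- track_mid (a point): Middle of the track's length (feeder x -5), on its centre line, level with the tops of the side walls (z 30). Walls run from x -85 to 75, inner faces at y +/-18 (36 apart), 8 thick, 18 high above the track floor; over their top 4 mm the inner faces flare out at 45 degrees to 44 apart.
- housing (a point): Centre of the top of the catch housing (feeder x -160 to -88, 60 wide, top at z 46). The hook and a sprung end buffer are inside, out of sight. Where the hook snaps in depends on an adjusting screw and is not measured: anywhere from 70 to 97 mm follower reading. The buffer is met about 2 mm past that, then resistance rises about 12 N per mm; over 16 N on it is forcing.
- follower (a joint): Distance of the follower's front face from the end stop, m, towards feeder -x: 0.026 with one block in the track (start), 0.052 with two. A spring pushes it to the end stop (4 N at 0.026, 6 at 0.052, 9 at 0.09), with 40 N per m/s damping. Pull until the buffer is felt (4 to 8 N over the spring), ease forward 3 mm, let go: if caught it stays, else it closes.
- follower_face (a point): Middle of the follower's front face (30 mm wide, top of the face 40 mm above the feeder's underside); the space for the block is between this and the block in the track.
- grip_post (a point): Grip point on the centre line of the follower's dark upright post, 14 mm (along the track) x 24 mm (across), faces square to the track. 72.5 mm above the feeder's underside; the post's top is 16.5 mm higher; it can be held down to 18 mm below this point. 29 mm behind (feeder -x of) the follower's front face; moves with it.
- paddle (a point): Centre of the top of the brass paddle (60 x 36 mm) that stands out of the housing (feeder x -190, z 44). A rocker: pressing here 6 to 9 mm down frees the follower, it stops at about 14 mm. Takes 2 to 6 N and springs back when let go.
- block_mid (a point): Centre of the loose spruce corner block to load: 26 (its x) x 34 (its y) x 42 mm high, about 30 g, upright on the bench. It goes in upright, its y across the track (either way round), 1 mm play a side, down to the track floor (centre 33 mm above the feeder's underside). Held by its upper 22 mm across the 34 mm, the fingers clear the walls. Similar pieces nearby are not for the feeder.
- stock_mid (a point): Centre of the block already in the track, the same size, standing against the end stop (its centre at x = 62 mm, z = 33 mm in the feeder's frame).
- end_block_mid (a point): Centre of a bystander: end block, 50 x 34 x 42 mm, same wood, standing among the others.
- thin_block_mid (a point): Centre of a bystander: thin block, 26 x 34 x 20 mm, same wood.
- spool_clamp: Bystander: wooden spool clamp, 32 mm diameter, 60 mm high; origin at the centre of its underside.
- gouge: Bystander: gouge lying on the bench, handle 130 mm x 26 mm, blade 100 mm.
- chisel: Bystander: chisel like the gouge.
- small_plane: Bystander: small brass plane, 90 x 34 x 33 mm; origin at the centre of its sole.
- glue_jar: Bystander: amber jar, 60 mm diameter, 75 mm high; origin at the centre of its underside.
Not all that is in view belongs to the job. What is shaped like the part that bears stock_mid but purple, red or turquoise is not meant.

How it is judged (in metres and radians):
On the way, in this order (a step that is already met when the one before it is completed fails the run):
1. the follower is held back by the catch alone, the robot off it (value of joint follower above 0.066 m and contact force between each of the arm, the fingers and follower below 0.05 N and velocity of joint follower below 0.005 m/s), for 0.3 s.
2. the block stands on the track floor behind the stock, let go, with the follower still back (y of block_mid in the frame of feeder between -0.003 and 0.003 m and z of block_mid in the frame of feeder between 0.03 and 0.0355 m and angle between block_mid's own z axis and vertical below 0.06 rad and value of joint follower above 0.066 m and x of block_mid in the frame of feeder between -0.01 and 0.0375 m and contact force between each of the arm, the fingers and block below 0.05 N), for 0.2 s.
At the end, for the whole second after the job is handed in: Both blocks stand upright on the track floor in one closed row against the end stop (each within 3 mm of its place along and across the track), the follower is closed up on them (0.050 to 0.0545) and at rest, and nothing is held (y of block_mid in the frame of feeder between -0.003 and 0.003 m and z of block_mid in the frame of feeder between 0.03 and 0.0355 m and angle between each of block_mid, stock_mid's own z axis and vertical below 0.06 rad and x of block_mid in the frame of feeder between 0.033 and 0.039 m and x of stock_mid in the frame of feeder between 0.059 and 0.065 m and z of stock_mid in the frame of feeder below 0.0355 m and value of joint follower between 0.05 and 0.0545 m and velocity of joint follower below 0.003 m/s and linear speed of block below 0.005 m/s and contact force between each of the arm, the fingers and block below 0.05 N); the robot touches nothing.
It fails at once if the follower is forced against the end buffer with more than 16 N (contact force between follower and buffer above 16 N).
It fails at once if the loose block is jammed against the feeder with more than 30 N (contact force between block and feeder above 30 N).
It fails at once if another thing on the bench is shifted by more than 30 mm (distance of any of end_block_mid, thin_block_mid, spool_clamp, gouge, chisel, small_plane, glue_jar from where it was at the start of the episode above 0.03 m).
It also fails if it takes over 61 s, if anything falls off the work surface, if the arm or the gripper's body presses on something with over 40 N, if the wrist force passes 120 N, or if a joint passes its speed limit or range.

## Working session

There is one attempt and no reset: what is moved stays moved. The work goes in short steps, Python scripts to look and compute and a tool call to move; the robot and the scene stay as the last step left them, time stands still between calls to the robot, and variables do not carry over. Pictures are saved under pics/ and viewed, and the job is handed in when it is done.

Besides the shell and the picture viewer there is one more tool, called after "Request:" as name(argument=value, ...) on one line, values as JSON. step_arm: Moves the arm, as the interface text tells. Its arguments: {"type":"object","properties":{"moves":{"type":"array"},"newtons":{"type":"number"}},"required":["moves"]}

```bash
ls; mkdir -p pics; python3 - <<'E'
from rig import sensors, grab_frame, camera_model, job
import cv2
print(sensors.read_state())
for n in("scene","top","wrist"):
    cv2.imwrite(f"pics/{n}0.png",grab_frame(n)[:,:,::-1]); m=camera_model(n); print(n,m["camera_matrix"],m["world_to_cam"])
E
```

```text
pics
{'time': 0.0, 'qpos': array([73.30953959, 23.94976071, -0.59034438, 92.48474878,  0.26752423,
       63.63793019, -3.0378969 ]), 'joint_vel': array([-0.05833489,  0.00083686, -0.04014327, -0.01599499, -0.10990561,
        0.00081006, -0.04698089]), 'effort': array([-5.22081300e-04, -8.64455152e+01,  6.78463709e-01, -4.34901488e+01,
        1.90581131e-02,  7.39376235e-03, -9.93194391e-06]), 'tcp_pos': array([ 154.41027185, -605.23083596,  198.34721669]), 'ee_rot': array([-87.02867978,  89.92893769, 107.28249361]), 'wrist_force': array([ 0.241621  , -0.19623524, -0.09123479]), 'moment': array([ 0.0519067 , -0.04104551,  0.0184827 ]), 'opening': 85.42503390216987}
scene [[426.80704249   0.         251.75651185]
 [  0.         426.80704249 195.35284016]
 [  0.           0.           1.        ]] [[ 8.85307243e-01  4.64744725e-01  1.56020943e-02 -4.94083519e+02]
 [ 3.41658749e-01 -6.27343844e-01 -6.99792112e-01 -1.71184999e+02]
 [-3.15436815e-01  6.24861618e-01 -7.14176151e-01  1.35773328e+03]
 [ 0.00000000e+00  0.00000000e+00  0.00000000e+00  1.00000000e+00]]
top [[384.42901777   0.         258.09536165]
 [  0.         384.42901777 190.09460444]
 [  0.           0.           1.        ]] [[-2.35478836e-02 -9.99719118e-01  2.68012557e-03 -4.26533803e+01]
 [-9.83472215e-01  2.26836229e-02 -1.79632559e-01  5.80599626e+02]
 [ 1.79521308e-01 -6.86579563e-03 -9.83730126e-01  9.71246062e+02]
 [ 0.00000000e+00  0.00000000e+00  0.00000000e+00  1.00000000e+00]]
wrist [[265.85421101   0.         254.32841327]
 [  0.         265.85421101 188.96224182]
 [  0.           0.           1.        ]] [[ 2.47583306e-01 -9.68866595e-01 -1.63915721e-04 -6.24589498e+02]
 [-9.16716649e-01 -2.34311706e-01  3.23618000e-01 -4.23222164e+01]
 [-3.13581077e-01 -7.99721500e-02 -9.46187806e-01  3.79523325e+02]
 [ 0.00000000e+00  0.00000000e+00  0.00000000e+00  1.00000000e+00]]
```

View pics/scene0.png

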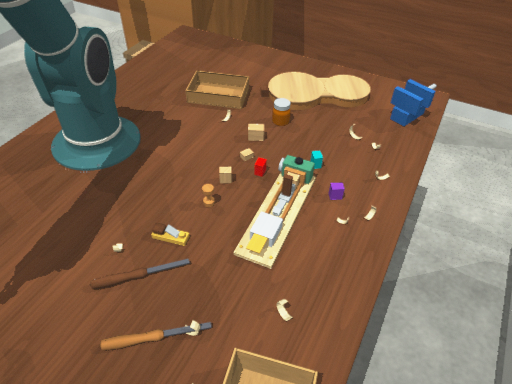

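View pics/top0.png

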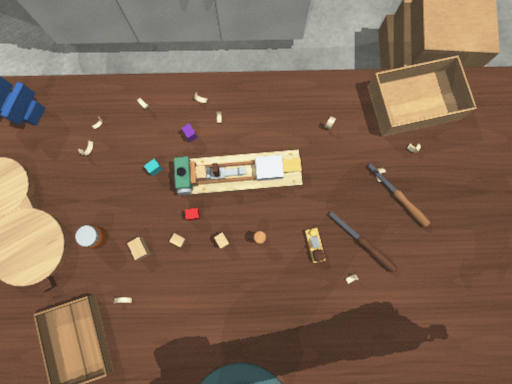

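View pics/wrist0.png

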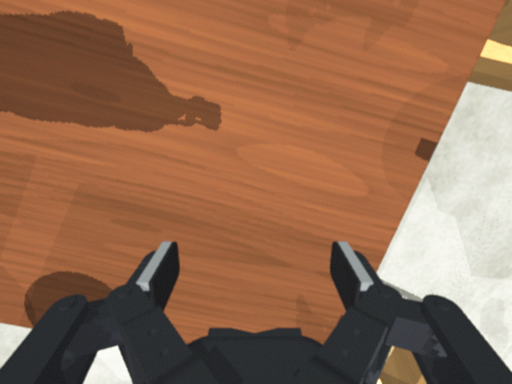

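The top view shows the feeder at about (240,172), with the yellow paddle on the right at (291,164) and the green head on the left at (182,175). The spruce pieces are at (138,248), (177,240) and (221,240), and the spool is at (260,238). The red, turquoise and purple cubes are decoys. I'll enlarge both views.

```bash
python3 - <<'E'
import cv2
t=cv2.imread("pics/top0.png"); s=cv2.imread("pics/scene0.png")
cv2.imwrite("pics/t1.png",cv2.resize(t[120:270,120:320],None,fx=4,fy=4,interpolation=cv2.INTER_CUBIC))
cv2.imwrite("pics/s1.png",cv2.resize(s[110:275,190:360],None,fx=3.6,fy=3.6,interpolation=cv2.INTER_CUBIC))
E
```

```text
(no output)
```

View pics/t1.png

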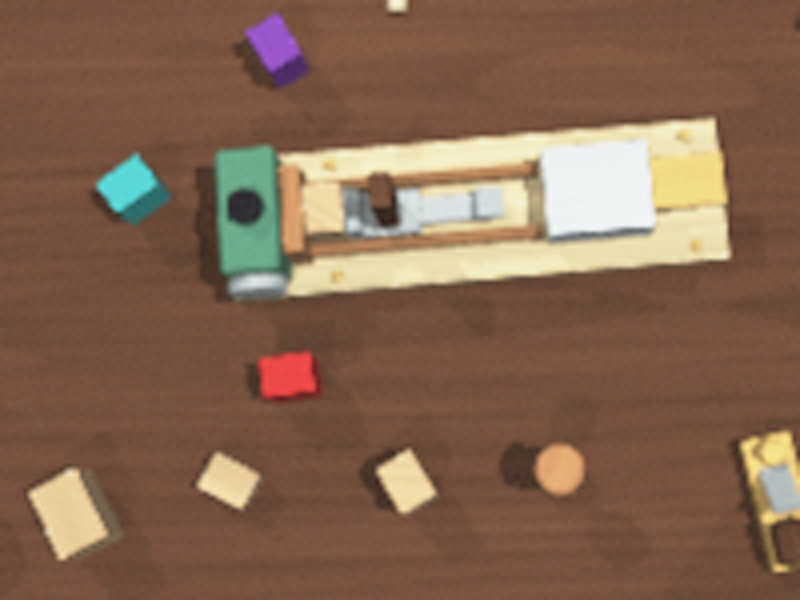

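View pics/s1.png

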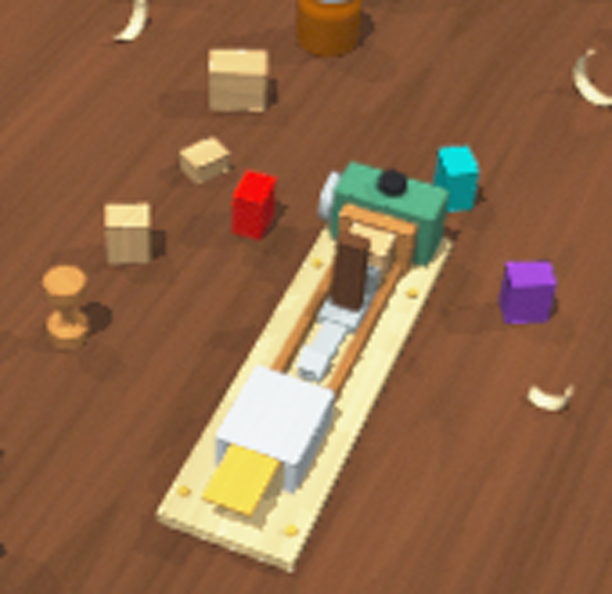

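Candidates for the block to load:
- (221,240): small piece about as tall as it is wide, the likely target.
- (177,240): flat piece, the thin block.
- (138,248): larger piece, the end block.
- Red (192,214), turquoise (152,167) and purple (189,132) cubes: not meant.
- Block inside the track (201,171): the stock.

By the description I choose (221,240). Next I'll measure.

```bash
cat > h.py <<'E'
import numpy as np, cv2
from rig import sensors, grab_frame, camera_model, job
def ray(m,uv,z):
    K=np.array(m["camera_matrix"]);T=np.array(m["world_to_cam"]);R=T[:3,:3];c=-R.T@T[:3,3]
    uv=np.atleast_2d(uv).astype(float)
    d=(R.T@np.linalg.inv(K)@np.c_[uv,np.ones(len(uv))].T).T
    return c+d*((z-c[2])/d[:,2])[:,None]
def proj(m,p):
    K=np.array(m["camera_matrix"]);T=np.array(m["world_to_cam"])
    q=np.atleast_2d(p)@T[:3,:3].T+T[:3,3]; q=q@K.T; return q[:,:2]/q[:,2:]
def crop(img,x0,x1,y0,y1,f,name):
    cv2.imwrite("pics/"+name,cv2.resize(img[y0:y1,x0:x1],None,fx=f,fy=f,interpolation=cv2.INTER_CUBIC))
E
python3 - <<'E'
from h import *
m=camera_model("top"); t=cv2.imread("pics/top0.png")
f=lambda a:np.array(a)/4+[120,120]-0.375
hs=ray(m,f([[541,150],[648,141],[654,231],[548,240]]),46); print("housing",hs.round(1),hs.mean(0).round(1),np.linalg.norm(hs[0]-hs[1]),np.linalg.norm(hs[1]-hs[2]))
b=ray(m,f([[715,119],[731,257],[295,296],[283,154]]),12);print("base",b.round(1),np.linalg.norm(b[0]-b[1]))
v=b[2]-b[1];print("yaw",np.degrees(np.arctan2(v[1],v[0])));v=b[3]-b[0];print("yaw",np.degrees(np.arctan2(v[1],v[0])))
v=hs[0]-hs[1];print("yaw",np.degrees(np.arctan2(v[1],v[0])));v=hs[3]-hs[2];print("yaw",np.degrees(np.arctan2(v[1],v[0])))
hd=ray(m,f([[217,151],[273,147],[280,270],[222,274]]),67);print("head",hd.round(1),hd.mean(0))
# target by mask
hsv=cv2.cvtColor(t,cv2.COLOR_BGR2HSV)
mask=cv2.inRange(hsv,(12,40,140),(30,170,255))
for c in cv2.findContours(mask,cv2.RETR_EXTERNAL,cv2.CHAIN_APPROX_NONE)[0]:
    if cv2.contourArea(c)>60:
        r=cv2.minAreaRect(c); bx=cv2.boxPoints(r)
        if 110<r[0][0]<320 and 120<r[0][1]<270:
            for z in(42,20):
                w=ray(m,bx,z); print(np.round(r[0],1),z,w.mean(0).round(1),np.linalg.norm(w[0]-w[1]).round(1),np.linalg.norm(w[1]-w[2]).round(1),"dir01",np.degrees(np.arctan2(*(w[1]-w[0])[[1,0]])).round(1))
E
```

```text
housing [[ 672.1  -49.6   46. ]
 [ 676.8 -122.7   46. ]
 [ 614.  -124.5   46. ]
 [ 609.4  -52.9   46. ]] [643.1 -87.4  46. ] 73.21534719501369 62.83873229613341
base [[ 701.2 -173.    12. ]
 [ 601.6 -179.9   12. ]
 [ 581.1  122.7   12. ]
 [ 682.6  131.8   12. ]] 99.83766405886418
yaw 93.88048040723059
yaw 93.48717192054144
yaw 93.6574076110196
yaw 93.640627220675
head [[670.6 166.2  67. ]
 [672.5 129.   67. ]
 [588.9 123.6  67. ]
 [587.1 161.7  67. ]] [629.79117791 145.12648731  67.        ]
[136.3 247.8] 42 [435.2 266.   42. ] 35.9 53.0 dir01 -65.8
[136.3 247.8] 20 [436.1 272.8  20. ] 36.7 54.1 dir01 -65.8
[176.7 239.6] 42 [454.1 160.7  42. ] 26.5 35.8 dir01 -26.1
[176.7 239.6] 20 [455.4 165.3  20. ] 27.1 36.6 dir01 -26.1
[221. 240.] 42 [450.4  44.4  42. ] 27.8 37.1 dir01 -60.2
[221. 240.] 20 [451.6  46.4  20. ] 28.4 37.9 dir01 -60.2
[259.5 237. ] 42 [455.8 -57.   42. ] 29.0 31.4 dir01 -91.3
[259.5 237. ] 20 [457.1 -57.2  20. ] 29.7 32.1 dir01 -91.3
[313.6 239.7] 42 [ 445.5 -199.    42. ] 34.2 62.4 dir01 -77.4
[313.6 239.7] 20 [ 446.6 -202.2   20. ] 34.9 63.8 dir01 -77.4
[245.3 171.1] 42 [635.  -23.1  42. ] 306.3 100.4 dir01 -86.3
[245.3 171.1] 20 [640.2 -22.5  20. ] 313.0 102.5 dir01 -86.3
```

```bash
python3 - <<'E'
from h import *
from scipy.spatial.transform import Rotation as Ro
s=sensors.read_state(); R=Ro.from_euler('xyz',s["ee_rot"],degrees=True).as_matrix(); print(R.round(3)); print("tool y yaw",np.degrees(np.arctan2(R[1,1],R[0,1])), "az",np.degrees(np.arctan2(s["tcp_pos"][1],s["tcp_pos"][0])))
T=np.array(camera_model("wrist")["world_to_cam"]);c=-T[:3,:3].T@T[:3,3];print("cam c",c,(R.T@(c-s["tcp_pos"])).round(1),"fwd in tool",(R.T@T[2,:3]).round(3))
E
```

```text
[[-0.     0.247 -0.969]
 [ 0.001 -0.969 -0.247]
 [-1.    -0.001  0.   ]]
tool y yaw -75.68827486945256 az -75.68716538195179
cam c [ 234.85178515 -584.70919447  372.69419265] [-174.2   -0.3  -83. ] fwd in tool [0.946 0.001 0.324]
```

Request:
step_arm(moves=[[[0,0,-0.067],[0.6,0.8,0],85],[[0,0,-0.067],[0.6,0.8,0],85],[[0,0,-0.067],[0.6,0.8,0],85],[[0,0,-0.067],[0.6,0.8,0],85],[[0,0,-0.067],[0.6,0.8,0],85],[[0,0,-0.067],[0.6,0.8,0],85],[[0,0,-0.067],[0.6,0.8,0],85],[[0,0,-0.067],[0.6,0.8,0],85],[[0,0,-0.067],[0.6,0.8,0],85],[[0,0,-0.067],[0.6,0.8,0],85],[[0,0,-0.067],[0.6,0.8,0],85],[[0,0,-0.067],[0.6,0.8,0],85],[[0,0,-0.067],[0.6,0.8,0],85],[[0,0,-0.067],[0.6,0.8,0],85],[[0,0,-0.067],[0.6,0.8,0],85],[[0,0,-0.067],[0.6,0.8,0],85],[[0,0,-0.067],[0.6,0.8,0],85],[[0,0,-0.067],[0.6,0.8,0],85],[[0,0,-0.067],[0.6,0.8,0],85],[[0,0,-0.067],[0.6,0.8,0],85]])

```text
time: 2.15
tcp_pos: [635.2, 35.7, 198.7]
ee_rot: [4.6, 90.0, -171.8]
wrist_force: [0.9, -0.3, -0.1]
opening: 84.8
```

Request:
step_arm(moves=[[[0,0,0],[0,0,0],85],[[0,0,0],[0,0,0],85]])

```text
time: 2.35
tcp_pos: [634.4, 35.2, 198.3]
ee_rot: [-17.9, 89.9, 165.8]
wrist_force: [-0.4, 0.0, 0.0]
opening: 85.2
```

```bash
python3 - <<'E'
from h import *
import pickle
m=camera_model("wrist"); w=grab_frame("wrist")[:,:,::-1].copy(); pickle.dump((m,w),open("w1.pkl","wb"))
cv2.imwrite("pics/w1.png",cv2.resize(w,(800,600),interpolation=cv2.INTER_CUBIC))
print(sensors.read_state()["qpos"].round(1))
E
```

```text
[  10.5   26.6  -22.3   90.3   10.8   65.3 -100.6]
```

View pics/w1.png

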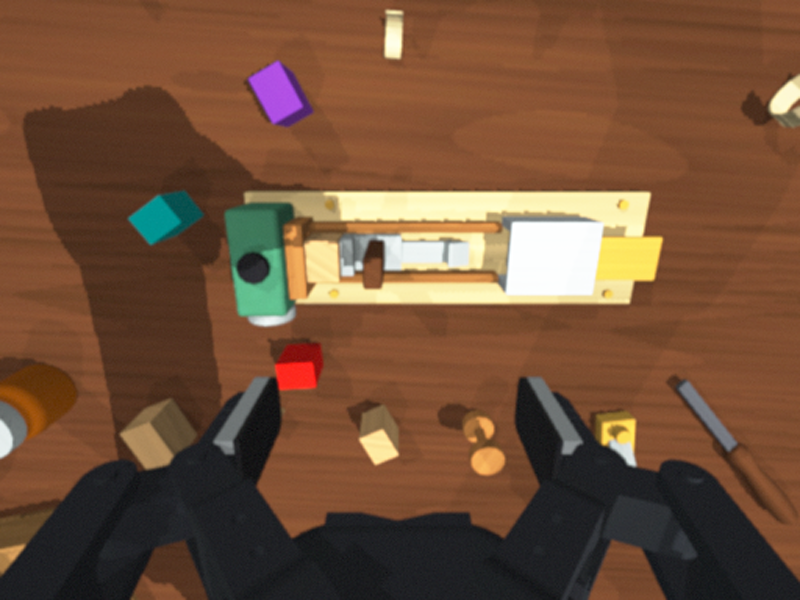

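The wrist view (800x600) shows the following:
- Feeder plate spanning (245–650, 191–303), parallel to the image rows.
- Post at (373,262) and housing at (553,257).
- Paddle at (630,258).
- Target block at (379,435).

I'll crop for sub-pixel corners.

```bash
python3 - <<'E'
from h import *
import pickle
m,w=pickle.load(open("w1.pkl","rb"))
crop(w,145,345,115,215,4,"w1a.png"); crop(w,215,275,245,305,8,"w1b.png"); crop(w,310,430,115,205,6,"w1c.png")
E
```

```text
(no output)
```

View pics/w1a.png

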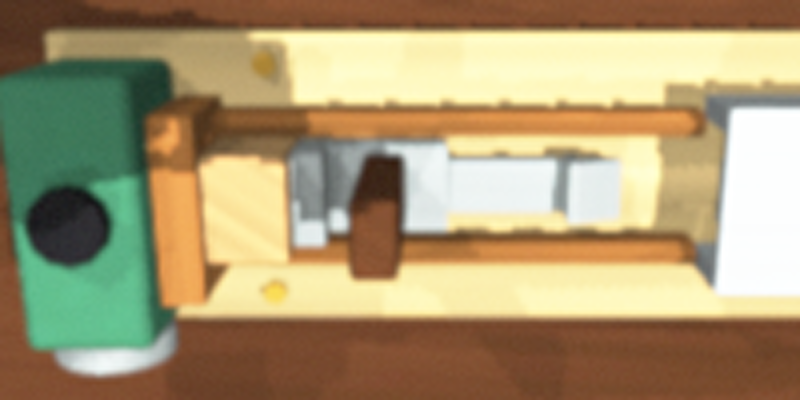

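View pics/w1b.png

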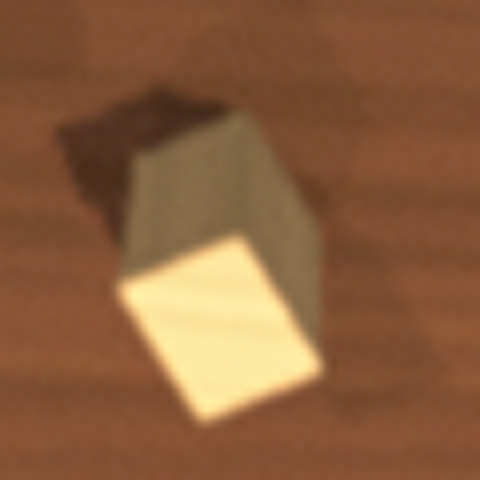

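View pics/w1c.png

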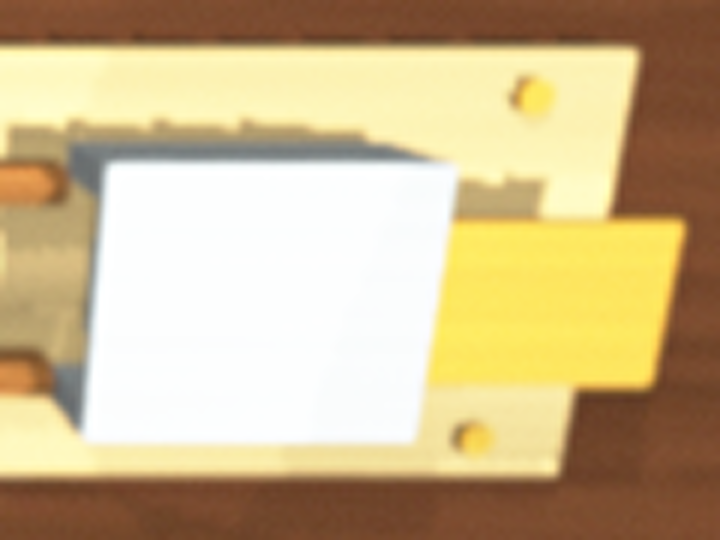

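```bash
cat >> h.py <<'E'
def pose_from(fx,wx):  # 2D rigid fit feeder(mm)->world
    fx=np.array(fx,float);wx=np.array(wx,float);a=fx-fx.mean(0);b=wx-wx.mean(0)
    th=np.arctan2((a[:,0]*b[:,1]-a[:,1]*b[:,0]).sum(),(a*b).sum());R=np.array([[np.cos(th),-np.sin(th)],[np.sin(th),np.cos(th)]])
    t=wx.mean(0)-R@fx.mean(0);return th,t,wx-(fx@R.T+t)
E
python3 - <<'E'
from h import *
import pickle
m,w=pickle.load(open("w1.pkl","rb"))
A=lambda a:(np.array(a)+.5)/4+[145,115]-.5
B=lambda a:(np.array(a)+.5)/8+[215,245]-.5
C=lambda a:(np.array(a)+.5)/6+[310,115]-.5
blk=ray(m,B([[119,284],[240,236],[323,369],[203,423]]),42);print("blk",blk.round(1),blk.mean(0).round(1))
for i in range(4):
    d=blk[(i+1)%4]-blk[i];print(np.linalg.norm(d).round(1),np.degrees(np.arctan2(d[1],d[0])).round(1))
h=ray(m,C([[104,161],[458,166],[415,442],[82,442]]),46);print("h",h.round(1))
b=ray(m,C([[639,46],[560,479]]),12);print("b",b.round(1))
p=ray(m,C([[686,220],[654,388]]),44);print("paddle end",p.round(1))
# image up=+x world => feeder y: u=(-.06,1), v=(-1,-.06): feeder +y towards robot
th,t,r=pose_from([[-88,-30],[-160,-30],[-160,30],[-88,30]],h[:,:2]);print("yaw",np.degrees(th),t,r.round(1))
hd=ray(m,A([[2,82],[122,75]][:1]+[[30,348],[148,348],[122,75]]),67);print("head",hd.round(1))
R=np.array([[np.cos(th),-np.sin(th)],[np.sin(th),np.cos(th)]])
F=lambda q:((q[:,:2]-t)@R).round(1)
print("head f",F(hd),"base f",F(b),"paddle f",F(p))
pt=ray(m,A([[350,270],[398,278],[403,157],[377,155]]),89);print("post top f",F(pt))
wl=ray(m,A([[690,236],[690,260],[690,110],[690,133],[330,236],[330,262],[330,109],[330,135]]),30);print("wall f",F(wl))
st=ray(m,A([[206,154],[290,154],[289,262],[206,262]]),54);print("stock f",F(st),F(st).mean(0))
np.set_printoptions(suppress=True)
E
```

```text
blk [[458.8  61.   42. ]
 [470.9  39.   42. ]
 [442.1  21.8  42. ]
 [428.1  43.9  42. ]] [450.   41.4  42. ]
25.0 -61.2
33.6 -149.1
26.1 122.4
35.2 29.1
h [[ 672.7  -51.3   46. ]
 [ 676.4 -123.6   46. ]
 [ 617.  -127.7   46. ]
 [ 612.4  -55.8   46. ]]
b [[ 700.7 -174.5   12. ]
 [ 599.6 -182.    12. ]]
paddle end [[ 668.2 -174.3   44. ]
 [ 631.9 -177.3   44. ]]
yaw 93.6265381631454 [636.80487226  34.17206405] [[ 0.4  0.5]
 [-0.5  0.1]
 [ 0.1 -0.2]
 [-0.  -0.3]]
head [[669.4 161.7  67. ]
 [588.3 158.6  67. ]
 [590.6 122.3  67. ]
 [673.5 127.6  67. ]]
head f [[125.2 -40.6]
 [127.3  40.6]
 [ 90.9  40.5]
 [ 91.  -42.6]] base f [[-212.3  -50.6]
 [-213.4   50.9]] paddle f [[-210.1  -18.1]
 [-210.8   18.3]]
post top f [[ 26.    8.3]
 [ 12.6  10.7]
 [ 10.9 -23.6]
 [ 17.9 -24.1]]
wall f [[-82.7  14.9]
 [-83.4  23.2]
 [-79.4 -27.1]
 [-80.  -19.7]
 [ 37.5  15. ]
 [ 37.7  24.1]
 [ 36.1 -27.2]
 [ 36.4 -18.9]]
stock f [[ 71.6 -17.4]
 [ 46.2 -17.4]
 [ 48.   16.7]
 [ 74.   16.8]] [59.95  -0.325]
```

Request:
step_arm(moves=[[[0,0,0],[0.01,0.25,0],40],[[0,0,0],[0.005,0.25,0],40],[[0,0,0],[0,0,-0.7],40],[[0,0,0],[0,0,-0.7],40],[[0,0,0],[0,0,-0.7],40],[[0,0,0],[0,0,-0.2],40],[[0,0,0],[0,0,0],40]])

```text
time: 3.1
tcp_pos: [634.6, 54.7, 106.5]
ee_rot: [-8.5, 89.9, 175.1]
wrist_force: [0.7, 0.6, 1.0]
opening: 39.9
```

```bash
python3 - <<'E'
from h import *
w=grab_frame("wrist")[:,:,::-1]; s=grab_frame("scene")[:,:,::-1]
cv2.imwrite("pics/w2.png",w); crop(s,190,360,60,270,2.8,"s2.png")
# scene check of block/housing from first picture
print(sensors.read_state()["tcp_pos"],sensors.read_state()["ee_rot"])
E
```

```text
[635.75385354  54.72921016 108.39227585] [-172.27718699   89.91234663   11.31742381]
```

View pics/w2.png

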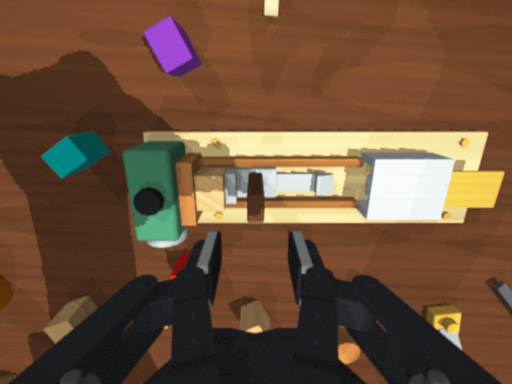

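View pics/s2.png

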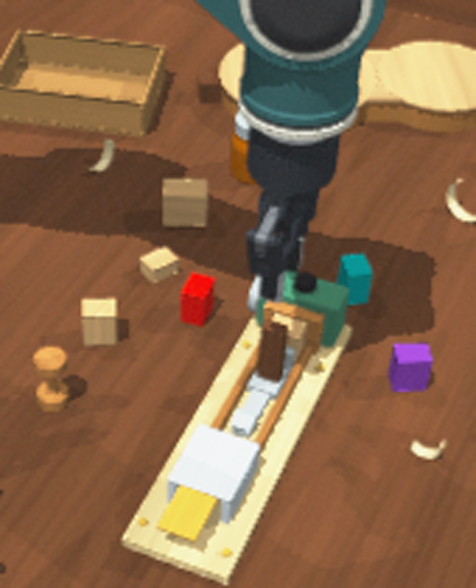

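```bash
python3 - <<'E'
from h import *
m=camera_model("wrist"); p=sensors.read_state()["tcp_pos"]; print(p)
print("tips",proj(m,[p+[1.3,20,6],p+[-1.3,-20,6],p]).round(1))
print("post top",proj(m,[[634+a*12,55+b*7,89] for a in(1,-1) for b in (1,-1)]).round(1))
ms=camera_model("scene"); q=proj(ms,[p,[634,55,89],[634,55,60]]); print("scene",q.round(1),((q-[190,60])*2.8).round(0))
E
```

```text
[635.75385354  54.72921016 108.39227585]
tips [[225.8 220.1]
 [282.7 226.7]
 [254.4 219.7]]
post top [[245.9 196.5]
 [263.8 197.5]
 [244.3 224.3]
 [261.6 225.3]]
scene [[288.5 170.8]
 [287.4 175.9]
 [286.6 183.8]] [[276. 310.]
 [273. 325.]
 [270. 347.]]
```

```bash
python3 - <<'E'
from h import *
s=grab_frame("scene")[:,:,::-1]; t=grab_frame("top")[:,:,::-1]
crop(s,240,340,110,210,6,"s3.png");crop(t,130,280,110,220,5,"t3.png")
cv2.imwrite("pics/s3raw.png",s)
p=sensors.read_state()["tcp_pos"];mt=camera_model("top");print(p,((proj(mt,[p,p+[0,0,60]])-[130,110])*5).round(0))
w=cv2.imread("pics/w2.png"); crop(w,180,330,150,310,4,"w2c.png")
E
```

```text
[635.87955277  54.63132826 108.54994783] [[421. 277.]
 [407. 246.]]
```

View pics/s3.png

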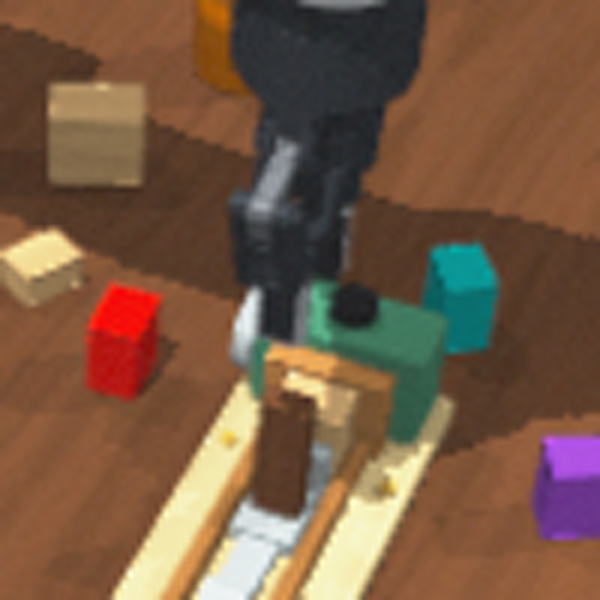

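View pics/t3.png

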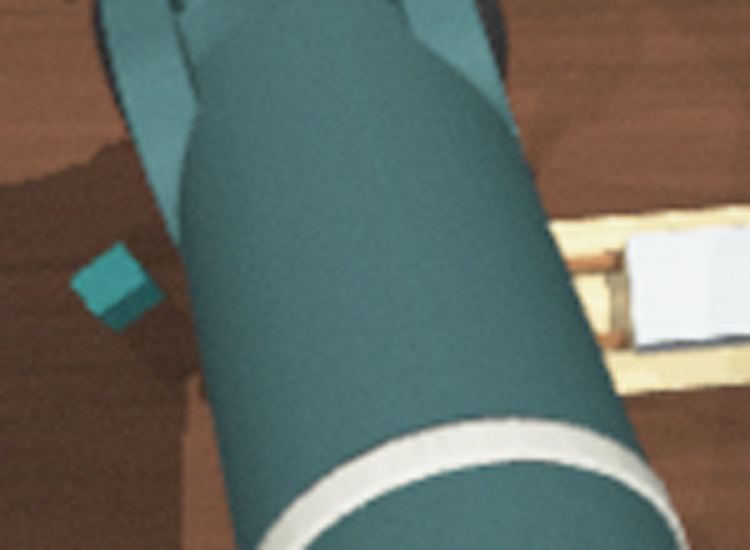

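View pics/w2c.png

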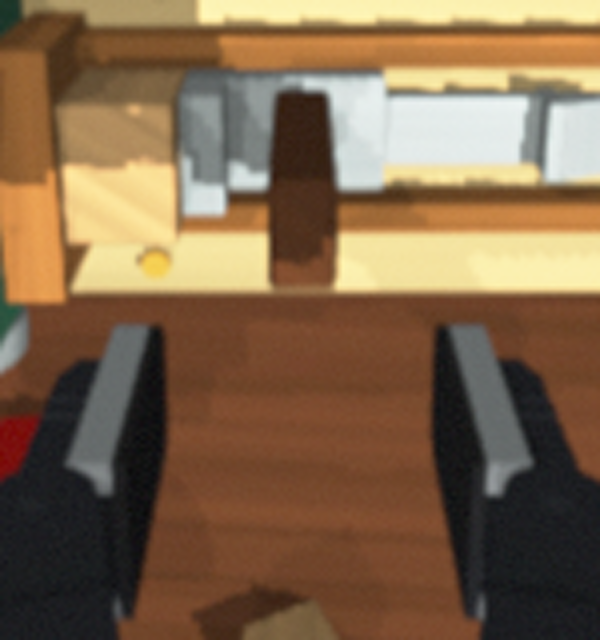

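```bash
python3 - <<'E'
from h import *
s=cv2.imread("pics/s3raw.png"); ms=camera_model("scene")
im=cv2.resize(s[110:210,240:340],None,fx=6,fy=6,interpolation=cv2.INTER_CUBIC)
for z,c in((108,(0,0,255)),(115,(0,255,0)),(125,(255,255,0)),(144,(255,0,255))):
    for y in (35,75):
        for x in(625,647):
            q=(proj(ms,[[x,y,z]])[0]-[240,110]+.5)*6; cv2.circle(im,tuple(int(v) for v in q),3,c,-1)
im=np.clip(im.astype(float)*1.6+15,0,255).astype(np.uint8)
cv2.imwrite("pics/s3m.png",im)
E
```

```text
(no output)
```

View pics/s3m.png

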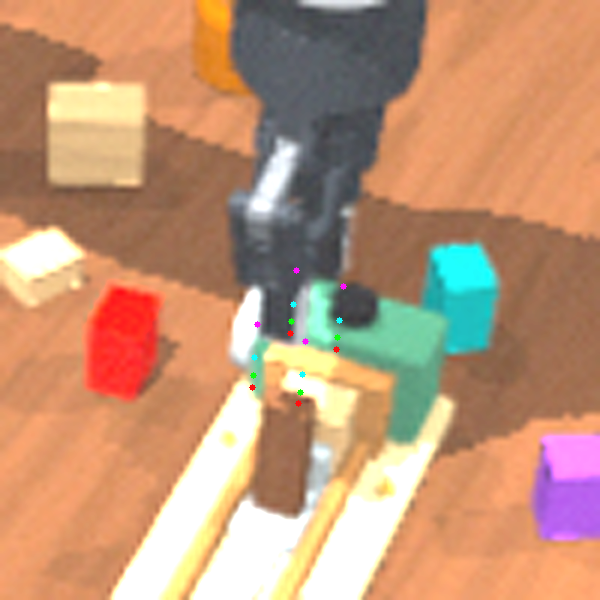

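The fingertips look about 36 mm higher than the reported TCP suggests: in the scene crop they match the z = 144 marks, and in the wrist view their scale matches. I'll lower to the nominal height, which is safe either way, and compare again.

Request:
step_arm(moves=[[[0,0,0],[0,0,-0.4],40],[[0,0,0],[0,0,-0.4],40],[[0,0,0],[0,0,-0.45],40],[[0,0,0],[0,0,0],40]])

```text
time: 3.7
tcp_pos: [633.3, 54.2, 53.9]
ee_rot: [-0.4, 89.8, -176.8]
wrist_force: [-0.4, 0.5, -0.2]
opening: 40.3
```

```bash
python3 - <<'E'
from h import *
s=grab_frame("scene")[:,:,::-1]; w=grab_frame("wrist")[:,:,::-1]
ms=camera_model("scene"); p=sensors.read_state()["tcp_pos"]; print(p,sensors.read_state()["wrist_force"])
im=cv2.resize(s[110:210,240:340],None,fx=6,fy=6,interpolation=cv2.INTER_CUBIC)
im=np.clip(im.astype(float)*1.6+15,0,255).astype(np.uint8)
cv2.imwrite("pics/s4.png",im); crop(w,150,350,120,300,4,"w4.png")
E
```

```text
[634.82784281  54.48250467  56.55525876] [0.95175287 0.20452966 0.44205895]
```

View pics/s4.png

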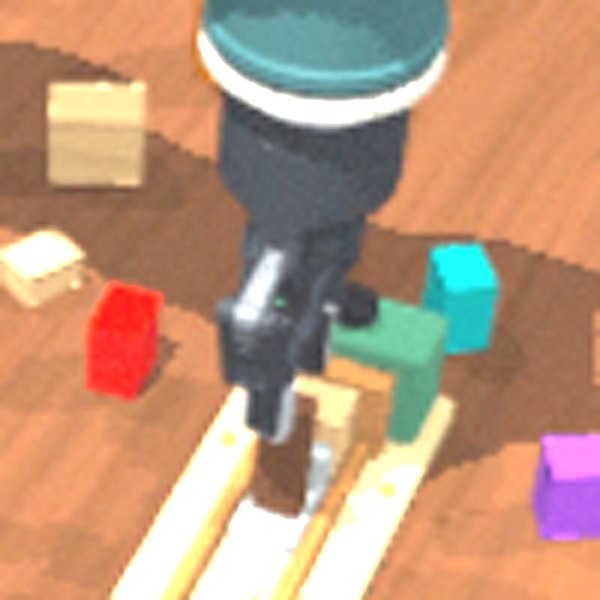

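View pics/w4.png

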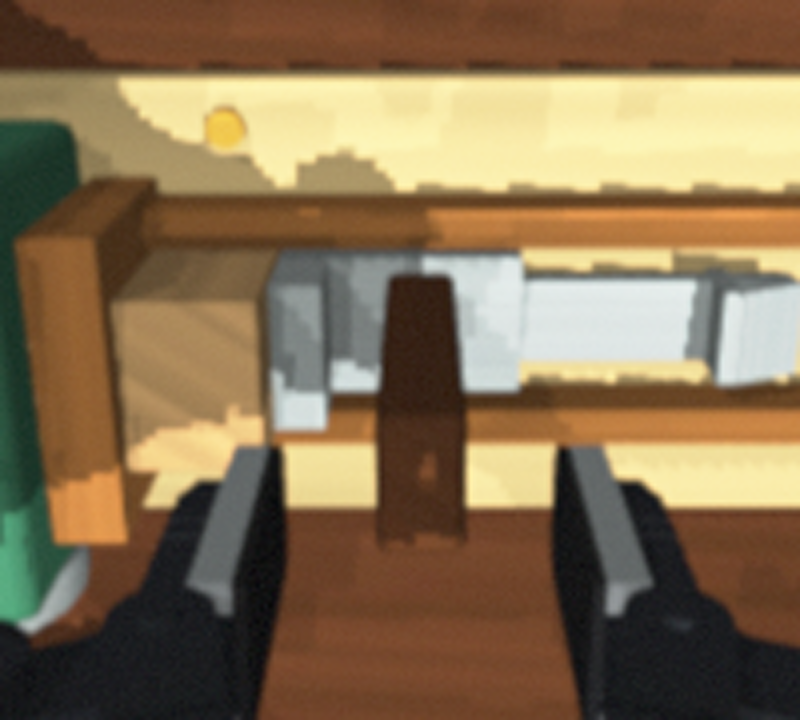

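Request:
step_arm(moves=[[[0,0,0],[0,0,0],26],[[0,0,0],[0,0,-0.15],26],[[0,0,0],[0,0,-0.15],26],[[0,0,0],[0,0,0],26]])

```text
time: 4.2
tcp_pos: [634.6, 54.3, 44.1]
ee_rot: [-1.1, 89.9, -177.5]
wrist_force: [-0.5, -0.4, -0.1]
opening: 25.8
```

```bash
python3 - <<'E'
from h import *
s=grab_frame("scene")[:,:,::-1]; w=grab_frame("wrist")[:,:,::-1]
p=sensors.read_state()["tcp_pos"]; print(p,sensors.read_state()["wrist_force"])
im=cv2.resize(s[110:210,240:340],None,fx=6,fy=6,interpolation=cv2.INTER_CUBIC)
im=np.clip(im.astype(float)*1.6+15,0,255).astype(np.uint8)
cv2.imwrite("pics/s5.png",im); crop(w,150,350,120,300,4,"w5.png")
E
```

```text
[634.98539901  54.4220447   44.80109193] [-0.59629543 -0.0225027   0.17175399]
```

View pics/s5.png

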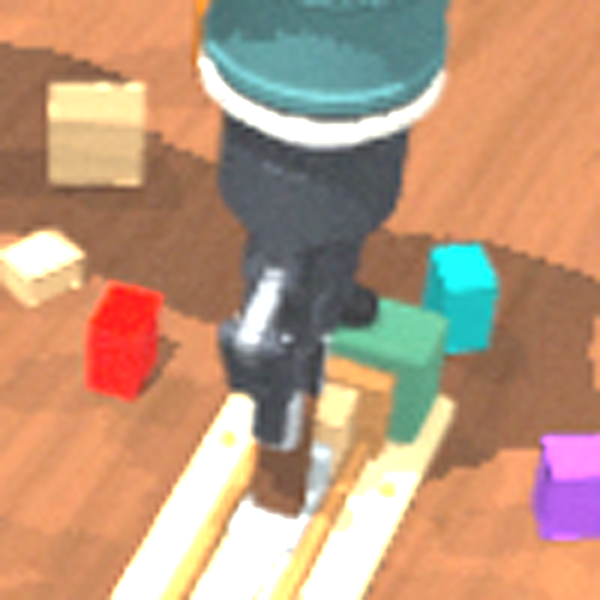

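View pics/w5.png

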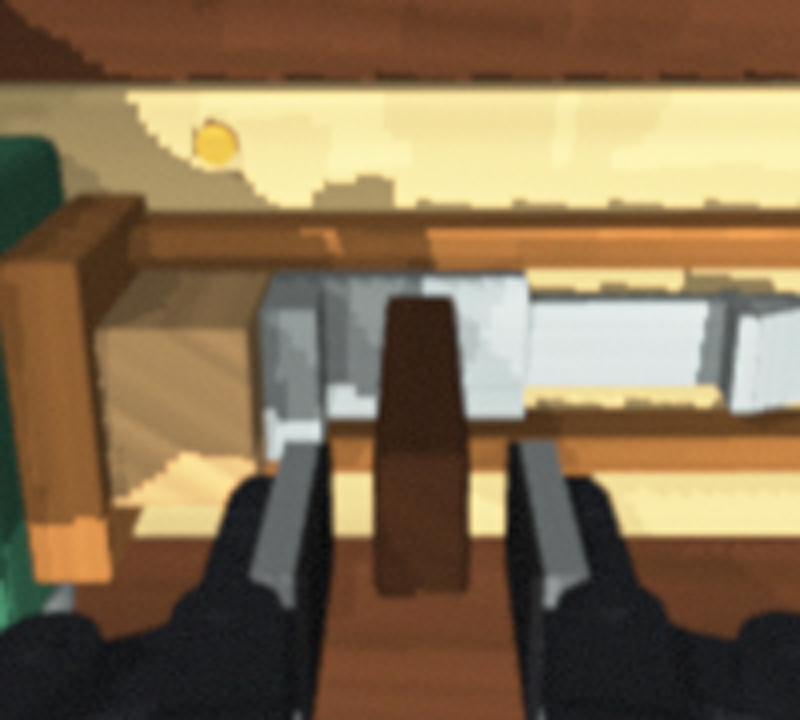

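Both views show the tips at about z = 74 with the TCP at 44.5, so the real tips sit about 30 mm above the reported TCP. In the wrist crop the post at column 421 is centred between the pads at 330 and 510. I'll lower 16 mm and grip.

Request:
step_arm(moves=[[[0,0,0],[0,0,-0.2],26],[[0,0,0],[0,0,-0.2],26],[[0,0,0],[0,0,0],26],[[0,0,0],[0,0,0],10],[[0,0,0],[0,0,0],10],[[0,0,0],[0,0,0],10],[[0,0,0],[0,0,0],10]], newtons=30)

```text
time: 5.0
tcp_pos: [634.9, 54.1, 28.7]
ee_rot: [10.8, 90.0, -165.6]
wrist_force: [0.9, -2.4, -8.3]
opening: 13.3
```

```bash
python3 - <<'E'
from h import *
s=grab_frame("scene")[:,:,::-1]
st=sensors.read_state(); print(st["tcp_pos"],st["wrist_force"],st["opening"])
im=cv2.resize(s[110:210,240:340],None,fx=6,fy=6,interpolation=cv2.INTER_CUBIC)
im=np.clip(im.astype(float)*1.6+15,0,255).astype(np.uint8)
cv2.imwrite("pics/s6.png",im)
E
```

```text
[634.84479539  54.14606617  28.69606453] [ 0.1561003  -1.67462887 -9.19917695] 13.25339411441717
```

View pics/s6.png

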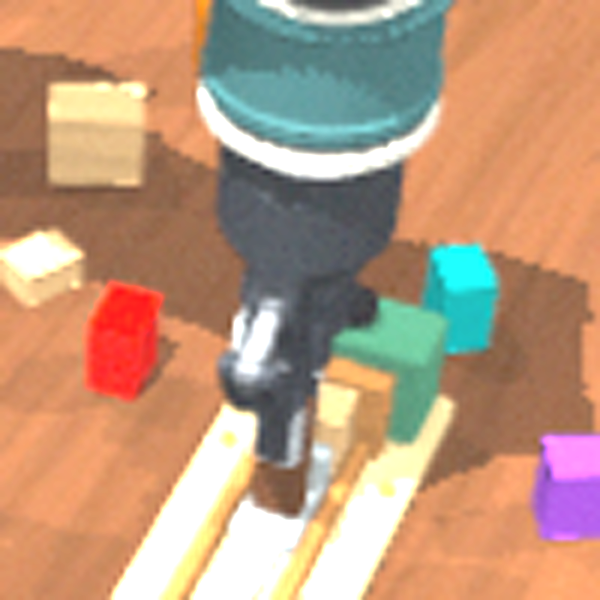

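Request:
step_arm(moves=[[[0,0,0],[0.008,-0.125,0],10],[[0,0,0],[0.008,-0.125,0],10],[[0,0,0],[0.008,-0.125,0],10],[[0,0,0],[0.008,-0.125,0],10],[[0,0,0],[0.008,-0.125,0],10],[[0,0,0],[0.008,-0.125,0],10],[[0,0,0],[0.008,-0.125,0],10],[[0,0,0],[0.008,-0.125,0],10],[[0,0,0],[0,0,0],10],[[0,0,0],[0,0,0],10]])

```text
time: 6.05
tcp_pos: [637.3, 15.9, 28.7]
ee_rot: [-76.0, 89.9, 107.7]
wrist_force: [0.2, 8.0, -11.5]
opening: 13.5
```

```bash
python3 - <<'E'
from h import *
s=grab_frame("scene")[:,:,::-1]
st=sensors.read_state(); print(st["tcp_pos"],st["wrist_force"],st["opening"])
crop(s,220,320,110,260,4,"s7.png")
E
```

```text
[637.32680294  15.93394533  28.68066996] [  0.86071465   7.27297276 -11.66778208] 12.923654840336233
```

View pics/s7.png

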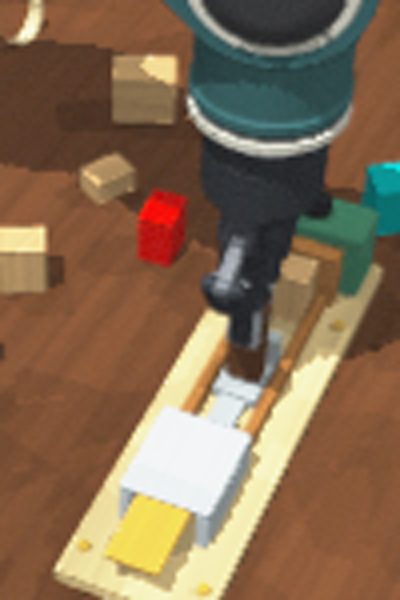

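Request:
step_arm(moves=[[[0,0,0],[0.0016,-0.025,0],10],[[0,0,0],[0.0016,-0.025,0],10],[[0,0,0],[0.0016,-0.025,0],10],[[0,0,0],[0.0016,-0.025,0],10],[[0,0,0],[0,0,0],10]])

```text
time: 6.6
tcp_pos: [637.5, 12.3, 28.7]
ee_rot: [-78.9, 89.9, 104.7]
wrist_force: [0.5, 9.5, -11.2]
opening: 13.6
```

Request:
step_arm(moves=[[[0,0,0],[0.0016,-0.025,0],10],[[0,0,0],[0.0016,-0.025,0],10],[[0,0,0],[0,0,0],10]])

```text
time: 6.9
tcp_pos: [637.7, 10.4, 28.7]
ee_rot: [-80.5, 89.9, 103.2]
wrist_force: [0.4, 8.9, -11.6]
opening: 13.9
```

Request:
step_arm(moves=[[[0,0,0],[0.0016,-0.025,0],10],[[0,0,0],[0,0,0],10]])

```text
time: 7.1
tcp_pos: [637.8, 9.4, 28.7]
ee_rot: [-81.3, 89.9, 102.4]
wrist_force: [0.3, 8.8, -11.2]
opening: 13.9
```

Request:
step_arm(moves=[[[0,0,0],[0.0016,-0.025,0],10],[[0,0,0],[0,0,0],10]])

```text
time: 7.3
tcp_pos: [637.8, 8.5, 28.7]
ee_rot: [-80.6, 89.9, 103.1]
wrist_force: [0.1, 9.2, -11.2]
opening: 13.6
```

Request:
step_arm(moves=[[[0,0,0],[0.0016,-0.025,0],10],[[0,0,0],[0.0016,-0.025,0],10],[[0,0,0],[0,0,0],10]])

```text
time: 7.6
tcp_pos: [637.9, 6.5, 28.7]
ee_rot: [-80.2, 89.9, 103.5]
wrist_force: [-0.0, 9.2, -11.7]
opening: 13.1
```

Request:
step_arm(moves=[[[0,0,0],[0.0016,-0.025,0],10],[[0,0,0],[0.0016,-0.025,0],10],[[0,0,0],[0,0,0],10]])

```text
time: 7.9
tcp_pos: [638.0, 4.4, 28.6]
ee_rot: [-78.2, 89.9, 105.5]
wrist_force: [-0.3, 8.5, -11.1]
opening: 13.3
```

Request:
step_arm(moves=[[[0,0,0],[0.0016,-0.025,0],10],[[0,0,0],[0.0016,-0.025,0],10],[[0,0,0],[0,0,0],10]])

```text
time: 8.2
tcp_pos: [638.2, 2.4, 28.6]
ee_rot: [-79.5, 89.9, 104.2]
wrist_force: [-0.4, 8.9, -11.7]
opening: 13.0
```

Request:
step_arm(moves=[[[0,0,0],[0.0016,-0.025,0],10],[[0,0,0],[0.0016,-0.025,0],10],[[0,0,0],[0,0,0],10]])

```text
time: 8.5
tcp_pos: [638.3, 0.4, 28.7]
ee_rot: [-80.7, 89.9, 103.0]
wrist_force: [0.3, 9.2, -11.8]
opening: 13.6
```

Request:
step_arm(moves=[[[0,0,0],[0.0016,-0.025,0],10],[[0,0,0],[0.0016,-0.025,0],10],[[0,0,0],[0,0,0],10]])

```text
time: 8.8
tcp_pos: [638.4, -1.7, 28.7]
ee_rot: [-78.9, 89.9, 104.8]
wrist_force: [0.6, 8.3, -12.0]
opening: 13.4
```

Request:
step_arm(moves=[[[0,0,0],[0.0016,-0.025,0],10],[[0,0,0],[0.0016,-0.025,0],10],[[0,0,0],[0,0,0],10]])

```text
time: 9.1
tcp_pos: [638.6, -3.8, 28.6]
ee_rot: [-76.8, 89.9, 106.8]
wrist_force: [0.5, 7.7, -11.3]
opening: 13.3
```

Request:
step_arm(moves=[[[0,0,0],[0.0016,-0.025,0],10],[[0,0,0],[0.0016,-0.025,0],10],[[0,0,0],[0,0,0],10]])

```text
time: 9.4
tcp_pos: [638.7, -5.6, 28.7]
ee_rot: [-79.9, 89.9, 103.7]
wrist_force: [0.1, 8.6, -11.6]
opening: 13.6
```

Request:
step_arm(moves=[[[0,0,0],[0.0016,-0.025,0],10],[[0,0,0],[0.0016,-0.025,0],10],[[0,0,0],[0,0,0],10]])

```text
time: 9.7
tcp_pos: [638.8, -6.3, 28.7]
ee_rot: [-83.1, 89.8, 100.7]
wrist_force: [0.5, 14.1, -12.2]
opening: 13.4
```

The buffer is felt: the force rose from 8.6 to 14.1 N, about 5 N over the spring, at a reading of about 86 mm. Now I ease forward.

Request:
step_arm(moves=[[[0,0,0],[-0.0016,0.025,0],10],[[0,0,0],[-0.0016,0.025,0],10],[[0,0,0],[-0.0016,0.025,0],10],[[0,0,0],[-0.0016,0.025,0],10],[[0,0,0],[0,0,0],10]])

```text
time: 10.2
tcp_pos: [638.6, -3.8, 28.7]
ee_rot: [-76.9, 89.9, 106.7]
wrist_force: [0.5, 7.8, -11.2]
opening: 13.4
```

Request:
step_arm(moves=[[[0,0,0],[-0.0016,0.025,0],10],[[0,0,0],[-0.0016,0.025,0],10],[[0,0,0],[0,0,0],10]])

```text
time: 10.5
tcp_pos: [638.6, -3.7, 28.7]
ee_rot: [-14.6, 90.0, 169.0]
wrist_force: [1.2, 2.2, -12.8]
opening: 13.2
```

The catch holds: the force fell from 7.8 to 2.2 N and the follower did not move. I'll release, rise and check.

Request:
step_arm(moves=[[[0,0,0],[-0.001,0.015,0],10],[[0,0,0],[0,0,0],32],[[0,0,0],[0,0,0],32],[[0,0,0],[0,0,0],32],[[0,0,0],[0,0,0.4],32],[[0,0,0],[0,0,0.6],32],[[0,0,0],[0,0,0.8],32],[[0,0,0],[0,0,0.8],32],[[0,0,0],[0,0,0],32]])

```text
time: 11.4
tcp_pos: [641.3, -2.7, 138.9]
ee_rot: [176.6, 89.6, 0.2]
wrist_force: [0.7, 0.7, -0.6]
opening: 31.9
```

```bash
python3 - <<'E'
from h import *
import pickle
m=camera_model("wrist");w=grab_frame("wrist")[:,:,::-1].copy();pickle.dump((m,w),open("w8.pkl","wb"))
st=sensors.read_state(); print(st["tcp_pos"],st["wrist_force"],st["opening"],st["qpos"].round(0))
cv2.imwrite("pics/w8.png",w)
E
```

```text
[640.2337808   -2.85527246 136.47740885] [-1.03940897  0.23542082 -0.6363889 ] 32.0581555145164 [ 13.  30. -22.  93.  13.  59. -99.]
```

View pics/w8.png

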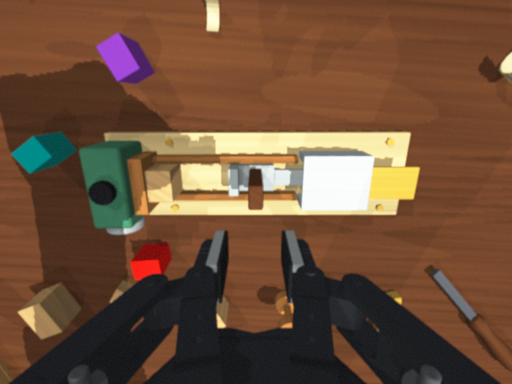

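The follower stays back: its face is at (228,180), well away from the stock at (163,183). Next I go above the block and turn +116.5°.

Request:
step_arm(moves=[[[0,0,0.91],[-0.295,0.072,0],60],[[0,0,0.91],[-0.295,0.072,0],60],[[0,0,0.91],[-0.295,0.072,0],60],[[0,0,0.91],[-0.295,0.072,0],60],[[0,0,0.91],[-0.295,0.072,0],60],[[0,0,0.91],[-0.295,0.072,0],60],[[0,0,0.91],[-0.295,0.072,0],60],[[0,0,0.91],[-0.295,0.072,0],60],[[0,0,0.91],[-0.295,0.072,0],60],[[0,0,0.91],[-0.295,0.072,0],60],[[0,0,0.91],[-0.295,0.072,0],60],[[0,0,0.91],[-0.295,0.072,0],60],[[0,0,0.91],[-0.295,0.072,0],60],[[0,0,0.91],[-0.295,0.072,0],60],[[0,0,0.91],[-0.295,0.072,0],60],[[0,0,0.91],[-0.295,0.072,0],60],[[0,0,0],[0,0,-0.5],60],[[0,0,0],[0,0,-0.5],60],[[0,0,0],[0,0,0],60],[[0,0,0],[0,0,0],60]])

```text
time: 13.45
tcp_pos: [449.8, 43.4, 93.3]
ee_rot: [-133.5, 90.0, 166.6]
wrist_force: [-0.3, 1.4, 0.3]
opening: 59.7
```

```bash
python3 - <<'E'
from h import *
import pickle
from scipy.spatial.transform import Rotation as Ro
m=camera_model("wrist");st=sensors.read_state();w=grab_frame("wrist")[:,:,::-1].copy();pickle.dump((m,w),open("w9.pkl","wb"))
R=Ro.from_euler('xyz',st["ee_rot"],degrees=True).as_matrix()
print(st["tcp_pos"],st["opening"],st["qpos"].round(0),"ty",np.degrees(np.arctan2(R[1,1],R[0,1])),R[:,0].round(3))
cv2.imwrite("pics/w9.png",w)
E
```

```text
[449.82749816  43.36548438  93.30786289] 59.67277193716424 [ 34.  22. -50. 120.  23.  48.   0.] ty 30.100578598280407 [-0.001  0.    -1.   ]
```

View pics/w9.png

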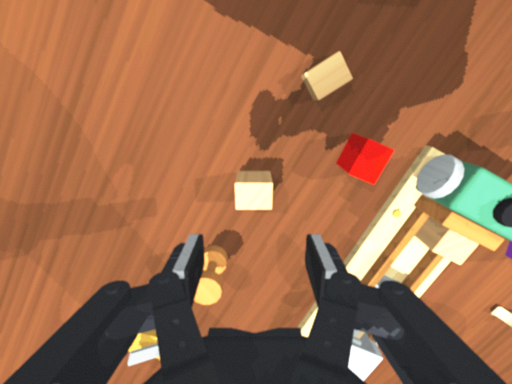

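```bash
python3 - <<'E'
from h import *
import pickle
m,w=pickle.load(open("w9.pkl","rb"))
crop(w,215,295,155,225,8,"w9b.png")
hsv=cv2.cvtColor(w,cv2.COLOR_BGR2HSV); mk=cv2.inRange(hsv,(12,30,200),(32,160,255)); mk[:150]=0;mk[225:]=0;mk[:,:215]=0;mk[:,295:]=0
c=max(cv2.findContours(mk,cv2.RETR_EXTERNAL,cv2.CHAIN_APPROX_NONE)[0],key=cv2.contourArea);r=cv2.minAreaRect(c);print(r)
b=ray(m,cv2.boxPoints(r),42);print(b.round(1),b.mean(0).round(1),[np.linalg.norm(b[i]-b[(i+1)%4]).round(1) for i in range(2)],np.degrees(np.arctan2(*(b[1]-b[0])[[1,0]])))
E
```

```text
((253.0, 195.5), (29.0, 38.0), 90.0)
[[426.9  46.2  42. ]
 [456.1  63.1  42. ]
 [470.7  39.2  42. ]
 [440.4  21.7  42. ]] [448.5  42.6  42. ] [np.float64(33.7), np.float64(28.0)] 30.13283674945335
```

View pics/w9b.png

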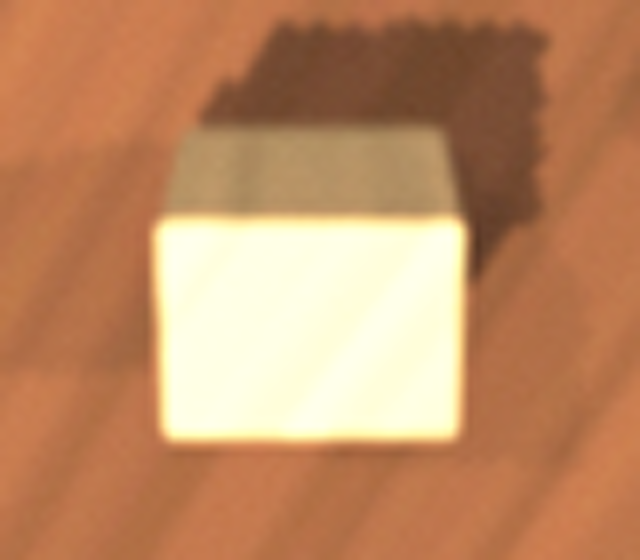

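Request:
step_arm(moves=[[[0,0,0],[0,0,-0.7],60],[[0,0,0],[0,0,-0.7],60],[[0,0,0],[0,0,-0.5],60],[[0,0,0],[0,0,-0.3],60],[[0,0,0],[0,0,0],50],[[0,0,0],[0,0,0],50]])

```text
time: 14.1
tcp_pos: [450.6, 43.2, 5.9]
ee_rot: [55.2, 89.9, -4.7]
wrist_force: [0.2, -0.2, 0.0]
opening: 49.7
```

```bash
python3 - <<'E'
from h import *
s=grab_frame("scene")[:,:,::-1]
st=sensors.read_state(); print(st["tcp_pos"],st["wrist_force"],st["opening"])
im=cv2.resize(s[110:210,180:280],None,fx=6,fy=6,interpolation=cv2.INTER_CUBIC)
cv2.imwrite("pics/s10.png",im)
cv2.imwrite("pics/w10.png",grab_frame("wrist")[:,:,::-1])
E
```

```text
[450.72922766  43.16888879   6.02178961] [ 1.13179756  0.64532311 -0.05498563] 50.115089577584826
```

View pics/s10.png

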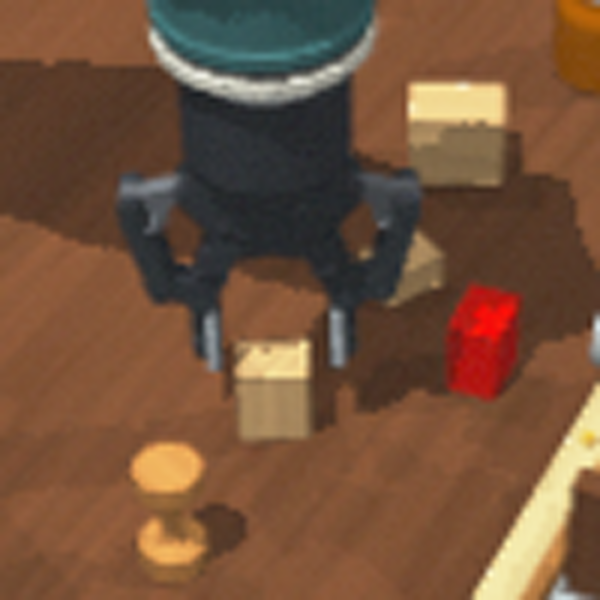

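View pics/w10.png

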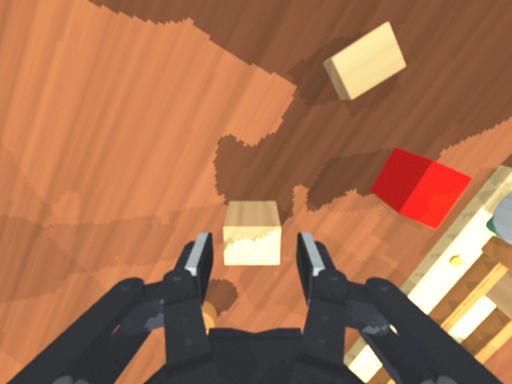

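Both views show the tips level with the block top and the block centred: fingers at columns 211 and 298 in the wrist view, block at 224–280. I'll lower 15 mm and grip.

Request:
step_arm(moves=[[[0,0,0],[0,0,-0.2],50],[[0,0,0],[0,0,-0.175],50],[[0,0,0],[0,0,0],50],[[0,0,0],[0,0,0],28],[[0,0,0],[0,0,0],28],[[0,0,0],[0,0,0],28],[[0,0,0],[0,0,0],28]], newtons=30)

```text
time: 14.9
tcp_pos: [450.0, 43.1, -10.0]
ee_rot: [4.9, 90.0, -55.0]
wrist_force: [-0.8, -0.6, -0.6]
opening: 33.5
```

```bash
python3 - <<'E'
from h import *
s=grab_frame("scene")[:,:,::-1]
st=sensors.read_state(); print(st["tcp_pos"],st["wrist_force"],st["opening"])
cv2.imwrite("pics/s11.png",cv2.resize(s[110:210,180:280],None,fx=6,fy=6,interpolation=cv2.INTER_CUBIC))
E
```

```text
[450.03197387  43.06885771  -9.95418004] [-0.80320994  0.52405204 -0.28456698] 33.584279181152226
```

View pics/s11.png

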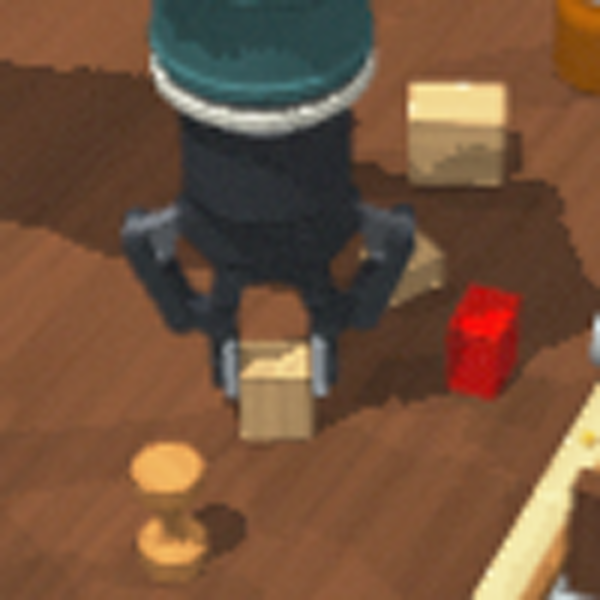

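Request:
step_arm(moves=[[[0,0,0],[0,0,0.3],28],[[0,0,0],[0,0,0.65],28],[[0,0,0],[0,0,0.65],28],[[0,0,0],[0,0,0.65],28],[[0,0,-0.551],[0.77,0.058,0],28],[[0,0,-0.551],[0.77,0.058,0],28],[[0,0,-0.551],[0.77,0.058,0],28],[[0,0,-0.551],[0.77,0.058,0],28],[[0,0,-0.551],[0.77,0.058,0],28],[[0,0,-0.551],[0.77,0.058,0],28],[[0,0,0],[0,0,0],28],[[0,0,0],[0,0,0],28],[[0,0,0],[0,0,0],28]])

```text
time: 16.25
tcp_pos: [634.0, 57.1, 80.4]
ee_rot: [-112.8, 90.0, 160.9]
wrist_force: [0.8, -1.0, -0.2]
opening: 33.2
```

```bash
python3 - <<'E'
from h import *
import pickle
from scipy.spatial.transform import Rotation as Ro
m=camera_model("wrist");st=sensors.read_state();w=grab_frame("wrist")[:,:,::-1].copy();pickle.dump((m,w,st),open("w12.pkl","wb"))
R=Ro.from_euler('xyz',st["ee_rot"],degrees=True).as_matrix()
print(st["tcp_pos"],st["opening"],st["wrist_force"],"ty",np.degrees(np.arctan2(R[1,1],R[0,1])),R[:,0].round(3))
cv2.imwrite("pics/w12.png",w)
s=grab_frame("scene")[:,:,::-1]; cv2.imwrite("pics/s12raw.png",s); crop(s,220,340,110,230,5,"s12.png")
E
```

```text
[634.02916097  57.06529943  80.38723456] 33.16438010621644 [ 0.78326182 -0.98269521 -0.16826704] ty 3.6833786716355297 [-0.  0. -1.]
```

View pics/w12.png

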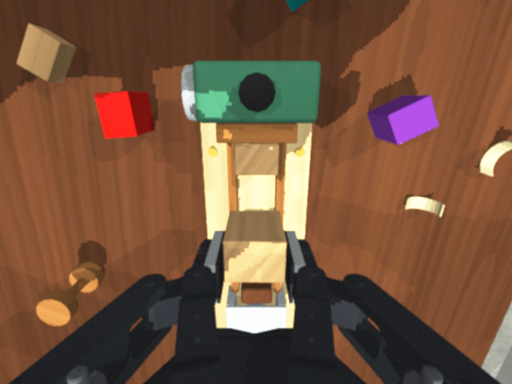

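View pics/s12.png

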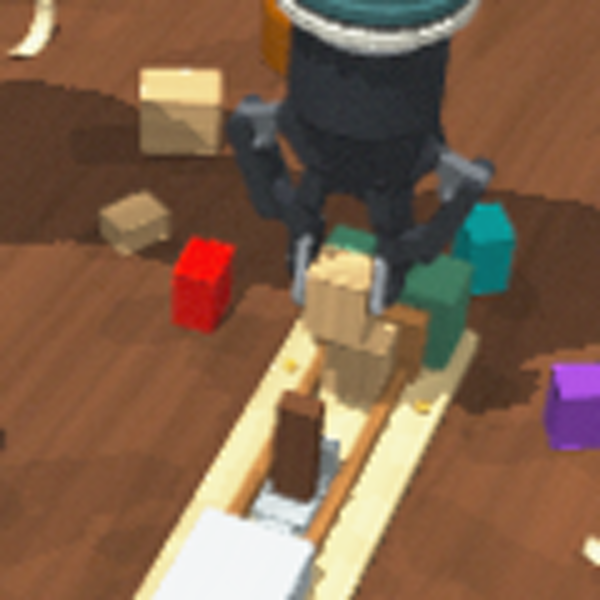

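```bash
python3 - <<'E'
import pickle
from h import *
m,w,st=pickle.load(open("w12.pkl","rb"))
crop(w,180,330,50,200,4,"w12a.png"); crop(w,190,320,190,310,5,"w12b.png")
E
```

```text
(no output)
```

View pics/w12a.png

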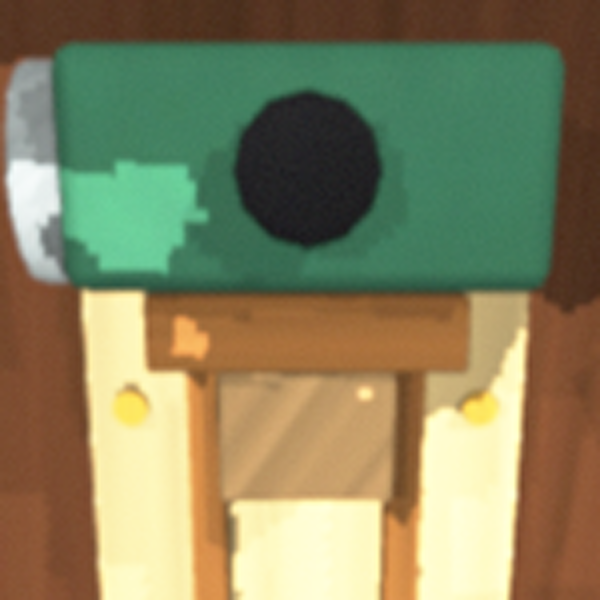

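View pics/w12b.png

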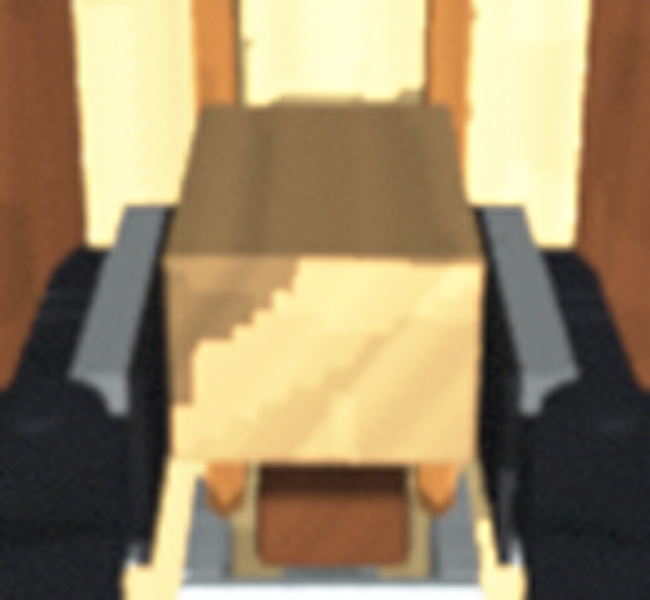

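In the wrist view the stock, walls and stop are centred at column 256.5 and the held block at 254.4. The feeder centre is therefore about 1.6 mm further in +x, and I correct by that amount. I'll go down to just above the walls and look again.

Request:
step_arm(moves=[[[0,0,0],[0.04,0,-0.4],28],[[0,0,0],[0,0,-0.45],28],[[0,0,0],[0,0,-0.3],28],[[0,0,0],[0,0,-0.225],28],[[0,0,0],[0,0,0],28],[[0,0,0],[0,0,0],28]])

```text
time: 16.95
tcp_pos: [636.4, 57.2, 25.0]
ee_rot: [-130.5, 90.0, 143.1]
wrist_force: [0.6, -0.9, 0.1]
opening: 33.4
```

```bash
python3 - <<'E'
from h import *
import pickle
from scipy.spatial.transform import Rotation as Ro
m=camera_model("wrist");st=sensors.read_state();w=grab_frame("wrist")[:,:,::-1].copy();pickle.dump((m,w,st),open("w13.pkl","wb"))
print(st["tcp_pos"],st["opening"],st["wrist_force"])
crop(w,180,330,50,200,4,"w13a.png"); crop(w,190,320,190,310,5,"w13b.png")
s=grab_frame("scene")[:,:,::-1]; crop(s,240,330,120,230,5,"s13.png")
E
```

```text
[636.42949874  57.21580045  24.97121382] 33.435323077581835 [ 0.591766   -0.90622405  0.09874989]
```

View pics/w13a.png

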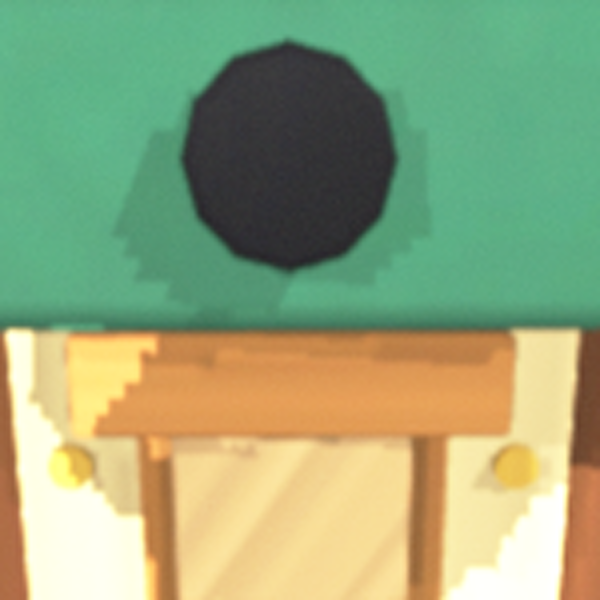

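View pics/w13b.png

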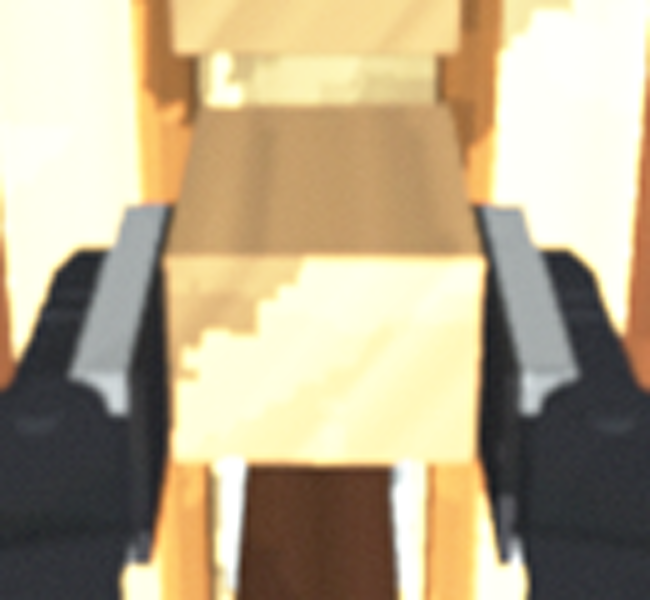

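View pics/s13.png

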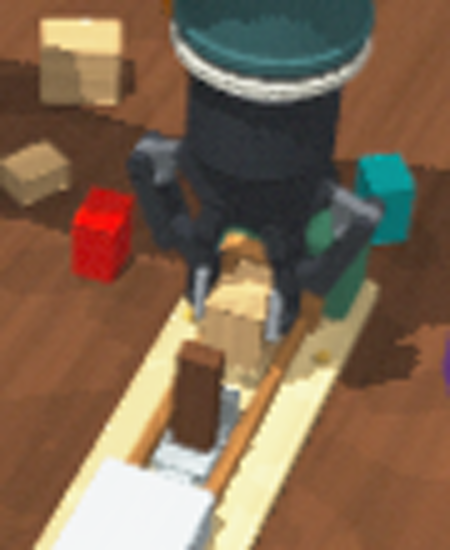

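The feeder now measures column 252.9 to 253.3 and the block 254.5, so I correct by −0.7 mm. Then I lower gently.

Request:
step_arm(moves=[[[0,0,0],[-0.0175,0,0],28],[[0,0,0],[0,0,-0.1],28],[[0,0,0],[0,0,-0.1],28],[[0,0,0],[0,0,-0.05],28],[[0,0,0],[0,0,0],28]])

```text
time: 17.55
tcp_pos: [635.4, 57.0, 14.5]
ee_rot: [-88.5, 90.0, -174.9]
wrist_force: [0.4, 0.4, -0.7]
opening: 33.5
```

Request:
step_arm(moves=[[[0,0,0],[0,0,-0.05],28],[[0,0,0],[0,0,-0.05],28],[[0,0,0],[0,0,-0.05],28],[[0,0,0],[0,0,-0.05],28],[[0,0,0],[0,0,0],28]])

```text
time: 18.05
tcp_pos: [635.5, 57.0, 6.6]
ee_rot: [-84.2, 90.0, -170.6]
wrist_force: [-0.3, 0.7, -0.8]
opening: 33.4
```

Request:
step_arm(moves=[[[0,0,0],[0,0,-0.05],28],[[0,0,0],[0,0,-0.025],28],[[0,0,0],[0,0,-0.025],28],[[0,0,0],[0,0,0],28]])

```text
time: 18.45
tcp_pos: [635.6, 57.0, 2.8]
ee_rot: [-82.2, 90.0, -168.6]
wrist_force: [0.0, -0.3, -1.0]
opening: 33.2
```

Request:
step_arm(moves=[[[0,0,0],[0,0,-0.025],28],[[0,0,0],[0,0,0],28]])

```text
time: 18.65
tcp_pos: [635.8, 57.1, 2.0]
ee_rot: [72.2, 90.0, -14.2]
wrist_force: [0.7, 0.9, 1.0]
opening: 33.1
```

Request:
step_arm(moves=[[[0,0,0],[0,0,-0.0125],28],[[0,0,0],[0,0,0],28]])

```text
time: 18.85
tcp_pos: [635.8, 57.0, 2.0]
ee_rot: [28.8, 90.0, -57.5]
wrist_force: [-3.3, -1.1, 9.8]
opening: 33.2
```

The block is on the floor: TCP z stays at 2.0 and the force rose. I'll unload slightly, open and rise.

Request:
step_arm(moves=[[[0,0,0],[0,0,0.01],28],[[0,0,0],[0,0,0],50],[[0,0,0],[0,0,0],50],[[0,0,0],[0,0,0],50],[[0,0,0],[0,0,0.3],50],[[0,0,0],[0,0,0.6],50],[[0,0,0],[0,0,0.8],50],[[0,0,0],[0,0,0.8],50],[[0,0,0],[0,0,0],50],[[0,0,0],[0,0,0],50]])

```text
time: 19.85
tcp_pos: [636.1, 56.9, 103.0]
ee_rot: [77.5, 89.9, -8.9]
wrist_force: [-0.2, -0.7, -0.5]
opening: 50.0
```

```bash
python3 - <<'E'
from h import *
import pickle
m=camera_model("wrist");st=sensors.read_state();w=grab_frame("wrist")[:,:,::-1].copy();pickle.dump((m,w,st),open("w14.pkl","wb"))
print(st["tcp_pos"],st["opening"],st["wrist_force"])
crop(w,160,350,90,270,4,"w14.png")
s=grab_frame("scene")[:,:,::-1]; crop(s,220,330,120,250,4.5,"s14.png")
E
```

```text
[636.06309473  56.92930243 103.04117719] 49.970454578300036 [-0.15236096 -0.71345637 -0.5435631 ]
```

View pics/w14.png

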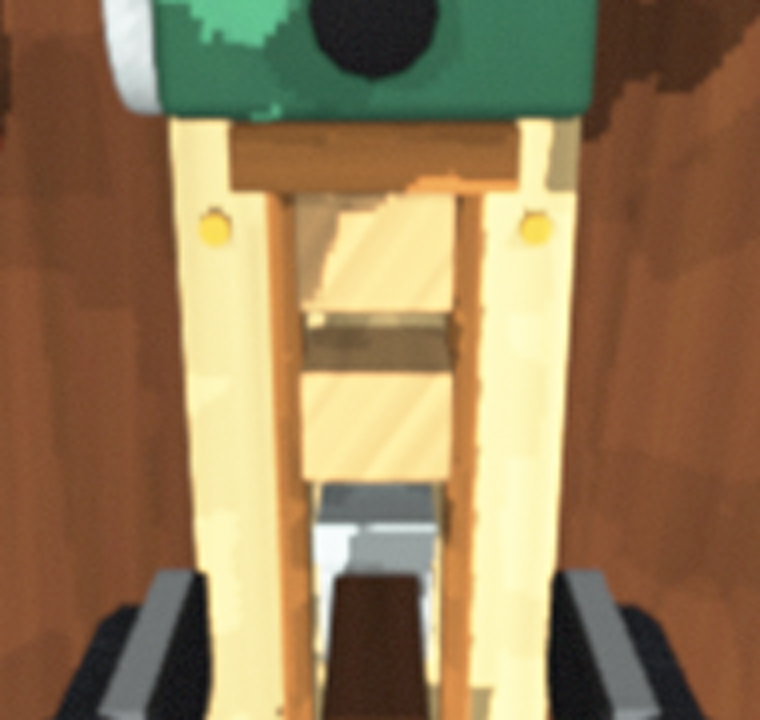

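View pics/s14.png

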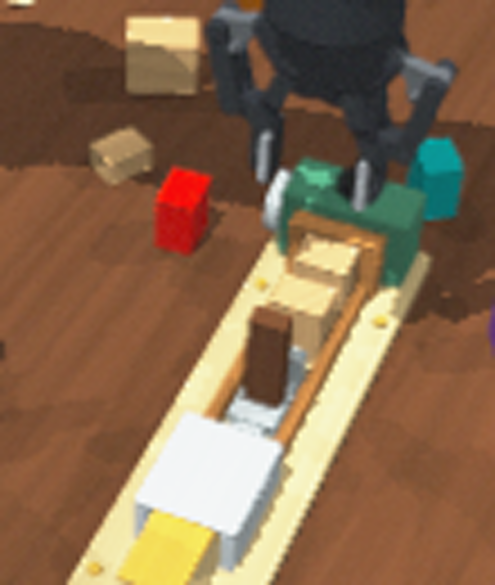

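The block stands upright in the track between the follower and the stock. In the wrist crop the stock is at (375,255), the block at (375,425) and the follower face at (378,500). The catch still holds. Next is the paddle, with shut fingers.

Request:
step_arm(moves=[[[0,0,0],[0.054,-0.883,0],0],[[0,0,0],[0.054,-0.883,0],0],[[0,0,0],[0.054,-0.883,0],0],[[0,0,0],[0.054,-0.883,0],0],[[0,0,0],[0.054,-0.883,0],0],[[0,0,0],[0.054,-0.883,0],0],[[0,0,0],[0,0,-0.6],0],[[0,0,0],[0,0,-0.6],0],[[0,0,0],[0,0,-0.35],0],[[0,0,0],[0,0,0],0],[[0,0,0],[0,0,0],0]])

```text
time: 21.05
tcp_pos: [648.9, -154.4, 40.2]
ee_rot: [-161.3, 90.0, 112.4]
wrist_force: [1.1, -0.1, 0.7]
opening: 0.2
```

```bash
python3 - <<'E'
from h import *
st=sensors.read_state();w=grab_frame("wrist")[:,:,::-1]
print(st["tcp_pos"],st["opening"],st["wrist_force"])
cv2.imwrite("pics/w15.png",w)
s=grab_frame("scene")[:,:,::-1]; crop(s,200,330,150,290,4,"s15.png")
print((proj(camera_model("scene"),[[649,-155,44]])-[200,150])*4)
E
```

```text
[ 648.86576244 -154.43421511   40.19611395] 0.2085437251155942 [ 1.14285406 -0.0973182   0.71378137]
[[222.24000098 376.33341958]]
```

View pics/w15.png

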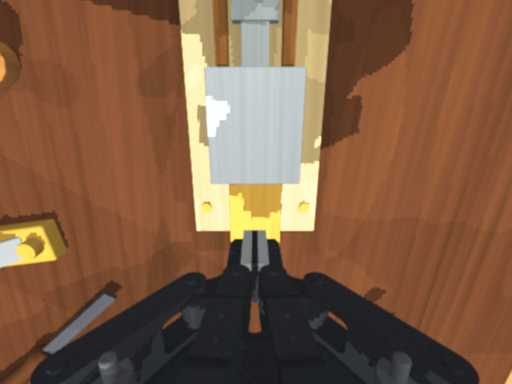

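View pics/s15.png

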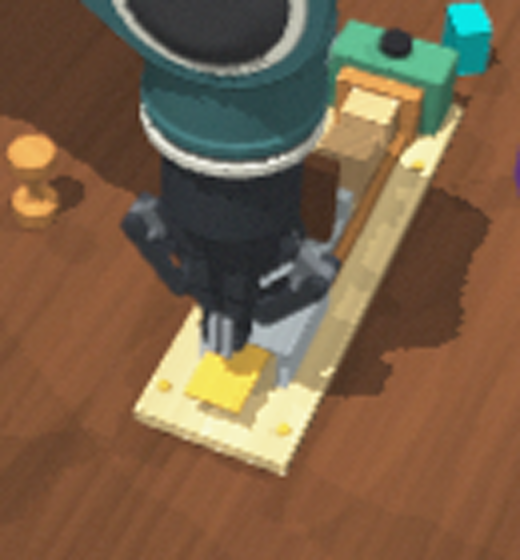

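Request:
step_arm(moves=[[[0,0,0],[0,0,-0.25],0],[[0,0,0],[0,0,-0.2],0],[[0,0,0],[0,0,0],0]])

```text
time: 21.45
tcp_pos: [647.8, -154.8, 20.4]
ee_rot: [-102.2, 89.9, 171.4]
wrist_force: [0.1, 1.2, -0.0]
opening: -0.4
```

Request:
step_arm(moves=[[[0,0,0],[0,0,-0.05],0],[[0,0,0],[0,0,-0.05],0],[[0,0,0],[0,0,0],0]])

```text
time: 21.75
tcp_pos: [648.6, -154.9, 17.7]
ee_rot: [-97.6, 90.0, 176.0]
wrist_force: [0.0, -0.4, 0.2]
opening: -0.3
```

Request:
step_arm(moves=[[[0,0,0],[0,0,-0.05],0],[[0,0,0],[0,0,-0.05],0],[[0,0,0],[0,0,0],0]])

```text
time: 22.05
tcp_pos: [648.5, -154.9, 13.6]
ee_rot: [-97.5, 90.0, 176.1]
wrist_force: [-0.2, -0.1, -0.6]
opening: 0.1
```

Request:
step_arm(moves=[[[0,0,0],[0,0,-0.05],0],[[0,0,0],[0,0,-0.05],0],[[0,0,0],[0,0,0],0]])

```text
time: 22.35
tcp_pos: [648.9, -155.5, 10.0]
ee_rot: [28.5, 89.9, -57.9]
wrist_force: [-0.1, -3.0, 4.0]
opening: -0.2
```

Request:
step_arm(moves=[[[0,0,0],[0,0,-0.05],0],[[0,0,0],[0,0,-0.05],0],[[0,0,0],[0,0,0],0]])

```text
time: 22.65
tcp_pos: [648.6, -155.0, 5.6]
ee_rot: [-34.9, 90.0, -121.2]
wrist_force: [1.3, -1.7, 1.9]
opening: 0.1
```

Request:
step_arm(moves=[[[0,0,0],[0,0,-0.05],0],[[0,0,0],[0,0,-0.05],0],[[0,0,0],[0,0,0],0]])

```text
time: 22.95
tcp_pos: [648.6, -155.1, 1.6]
ee_rot: [-40.9, 90.0, -127.3]
wrist_force: [1.0, -3.9, 2.6]
opening: 0.1
```

```bash
python3 - <<'E'
from h import *
st=sensors.read_state();w=grab_frame("wrist")[:,:,::-1]
print(st["tcp_pos"],st["wrist_force"])
s=grab_frame("scene")[:,:,::-1]; crop(s,200,330,130,290,3.7,"s16.png"); crop(w,160,350,0,250,2.4,"w16.png")
E
```

```text
[ 648.6198261  -155.07988443    1.61606422] [ 1.00959545 -3.88432847  2.59890859]
```

View pics/s16.png

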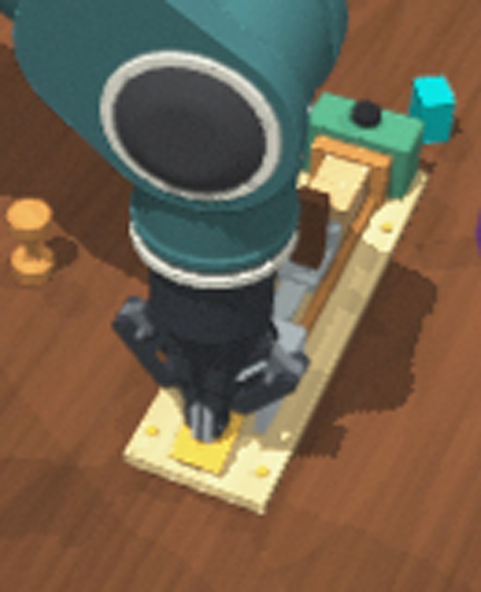

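View pics/w16.png

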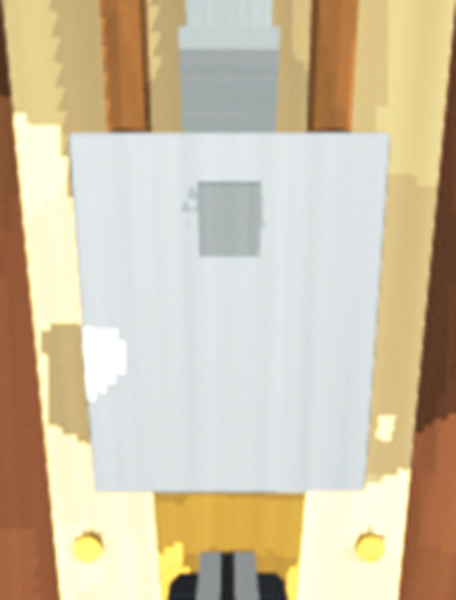

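The row looks closed. I'll retract and check.

Request:
step_arm(moves=[[[0,0,0],[0,0,0.3],0],[[0,0,0],[0,0,0.8],0],[[0,0,0],[0,0,1.0],0],[[0,0,0],[0,0,1.0],0],[[0,0,0],[-0.03,0.9,0.3],0],[[0,0,0],[-0.03,0.9,0],0],[[0,0,0],[-0.03,0.9,0],0],[[0,0,0],[-0.03,0.9,0],0],[[0,0,0],[0,0,0],0],[[0,0,0],[0,0,0],0],[[0,0,0],[0,0,0],0]])

```text
time: 24.15
tcp_pos: [643.8, -11.8, 138.1]
ee_rot: [-29.2, 90.0, -115.7]
wrist_force: [-0.6, -0.5, 0.2]
opening: 0.2
```

```bash
python3 - <<'E'
from h import *
import pickle
m=camera_model("wrist");st=sensors.read_state();w=grab_frame("wrist")[:,:,::-1].copy();pickle.dump((m,w,st),open("w17.pkl","wb"))
print(st["tcp_pos"],st["wrist_force"])
s=grab_frame("scene")[:,:,::-1]; cv2.imwrite("pics/s17raw.png",s); crop(s,180,340,100,290,3.1,"s17.png"); crop(w,160,350,40,240,3,"w17.png")
E
```

```text
[643.78609154 -11.76560021 138.11233685] [-0.55879168 -0.50157881  0.18637463]
```

View pics/s17.png

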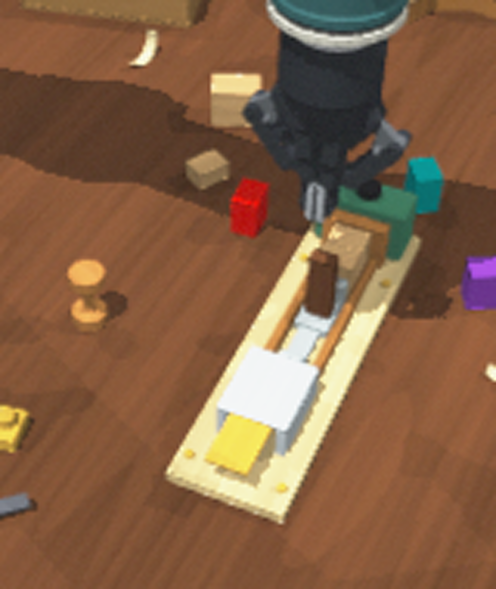

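View pics/w17.png

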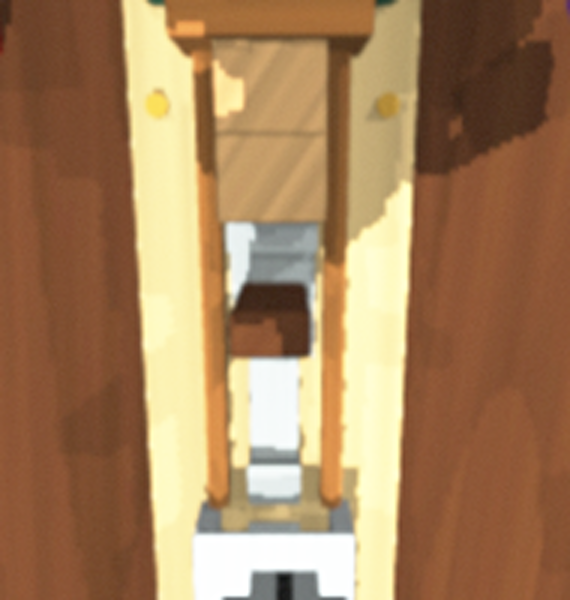

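```bash
python3 - <<'E'
import pickle
from h import *
m,w,st=pickle.load(open("w17.pkl","rb"))
A=lambda a:(np.array(a,float)+.5)/3+[160,40]-.5
q=ray(m,A([[270,40],[270,132],[270,220]]),54)[:,:2]
th=np.radians(93.63);R=np.array([[np.cos(th),-np.sin(th)],[np.sin(th),np.cos(th)]])
print(((q-[636.8,35])@R).round(1), "expect x 75,49,23")
e=ray(m,A([[215,132],[327,132],[219,220],[326,220]]),54)[:,:2];print(((e-[636.8,35])@R).round(1))
a=cv2.imread("pics/scene0.png");b=cv2.imread("pics/s17raw.png")
d=cv2.absdiff(a,b).max(2);k=(slice(200,384),slice(0,235));print("scene change lower-left",(d[k]>60).sum())
E
```

```text
[[73.5  0.4]
 [48.5  0.5]
 [23.   0.7]] expect x 75,49,23
[[ 48.6  17.1]
 [ 48.5 -16.7]
 [ 23.   16.6]
 [ 23.  -16.8]]
scene change lower-left 55
```

```bash
python3 - <<'E'
from rig import job,sensors
print(job.job_done(), sensors.read_state()["wrist_force"])
E
```

```text
the job is handed in; nothing more can be done
the job is handed in; nothing more can be done
```

The corner block is loaded behind the stock, the follower has closed on it, and the job is handed in. It reports no verdict.

**What I did:**
- **Pull:** I pulled the follower back by its post. The buffer came up at a reading of about 86 mm with about 5 N over the spring. I eased forward, the catch held at about 84 mm, and I let go.
- **Load:** I picked up the 26 x 34 x 42 mm block, corrected its position twice from the wrist camera, lowered it to the track floor and released it. The last half millimetre of lowering pressed on the floor with about 10 N, against the 30 N jam limit.
- **Trip:** I pressed the paddle about 10 mm with shut fingers, the follower closed, and I withdrew the arm.

**Last checks:**
- **Row:** The joint between the blocks measures x = 48.5 (49 expected), the rear of the new block x = 23.0 (23 expected), and it is within about 0.7 mm of the track's centre across.
- **Feeder and arm:** The pictures show both blocks upright and the follower touching the row. The arm is clear, with wrist force at noise level.
- **Bystanders:** None that I could see had moved. I compared the pictures by number only in the lower left of the scene view, where only a few pixels had changed.

**Disagreements:**
- The real fingertips sit about 30 mm behind the reported TCP (about 36 mm when half open). Two cameras showed it and touch confirmed it, so I set grasp heights by the images.
- The top and wrist cameras disagreed by about 2 mm, and I worked from the wrist view.
- The end stop's face measured x = 73.5 instead of 75, which I put down to picking its edge in the image.

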